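Load the swing-out roller rack in the niche

TASK

Put the wooden massage rollers lying on the counter away on the swing-out rack: pull up the rack's spring plunger, swing the rack fully out towards you to its last hole and let the plunger snap in, then lay every roller level in a pair of saddle notches of its own. With all of them loaded and at rest, pull the plunger again, swing the rack back one hole to the middle hole and let it snap in, so that the rack stands locked there with the rollers still lying level in their notches. Do not disturb the bike light that stands on the counter.

Things in the scene. Friction and masses are not known exactly. Their poses are not given: they have to be found in the camera images.
- pivot (a point): Vertical hinge axis of the swing rack, at the height of its deck's top, 54 mm above the counter. The rack turns on a fixed dark steel foot (116 mm across) whose place and yaw vary. This frame is the foot's (z up) and does not turn with the rack: at joint rack = 0 the row of notches runs from here along +y, and the plunger stands on the -y side.
- rack (a joint): Swing angle, rad, counter-clockwise from above (deck comes towards the robot). The index plate has three holes: parked 0 (start), middle 0.524, fully out 1.047; stops at -0.06 and 1.127. Pin in a hole: 0.017 rad of play either way. Pin out: turns with little friction and stays where left. A pin let go within 0.03 rad of a hole slips in, centred by its round tip.
- plunger (a joint): Height of the spring plunger above home, m: 0 = 8 mm pin fully home in an 11 mm hole, end of travel 0.020. The pin is clear of the index plate above 0.011; let go between holes it rests on the plate at about 0.011 and the rack is not locked. The spring pushes down with 4 N at home, about 8 N at 0.014.
- knob (a point): Middle of the plunger's black round pull knob: 24 mm diameter, 28 mm tall, this point 84 mm above the counter when home. On the rack's lever opposite the deck, 90 mm from the pivot; rises with the plunger, swings with the rack. Below it a sleeve (18 mm diameter, up to 66 mm) and the lever (30 mm wide, top at 54 mm). Grip its side from above, pull straight up, carry it along the arc round the pivot.
- notch0 (a point): Where the middle of a roller lies when it rests in the first pair of saddle notches, 55 mm from the pivot, 84 mm above the counter, 30 mm above the deck (128 x 230 mm). x: along the resting roller; y: along the row, away from the pivot; z up. The white 90 degree V notches stand at x = -58 and 58 mm (10 mm thick, 28 mm wide at the mouth, tips 3 mm above this point). Pairs are 60 mm apart.
- notch1 (a point): Where the middle of a roller lies when it rests in the second pair of saddle notches, 115 mm from the pivot, 84 mm above the counter, 30 mm above the deck (128 x 230 mm). x: along the resting roller; y: along the row, away from the pivot; z up. The white 90 degree V notches stand at x = -58 and 58 mm (10 mm thick, 28 mm wide at the mouth, tips 3 mm above this point). Pairs are 60 mm apart.
- notch2 (a point): Where the middle of a roller lies when it rests in the third pair of saddle notches, 175 mm from the pivot, 84 mm above the counter, 30 mm above the deck (128 x 230 mm). x: along the resting roller; y: along the row, away from the pivot; z up. The white 90 degree V notches stand at x = -58 and 58 mm (10 mm thick, 28 mm wide at the mouth, tips 3 mm above this point). Pairs are 60 mm apart.
- notch3 (a point): Where the middle of a roller lies when it rests in the fourth pair of saddle notches, 235 mm from the pivot, 84 mm above the counter, 30 mm above the deck (128 x 230 mm). x: along the resting roller; y: along the row, away from the pivot; z up. The white 90 degree V notches stand at x = -58 and 58 mm (10 mm thick, 28 mm wide at the mouth, tips 3 mm above this point). Pairs are 60 mm apart.
- roller1_mid (a point): Middle of wooden massage roller 1 (all alike; one may be absent): x along its axis, 162 mm long in all. An eight-sided barrel 90 mm long, 30 mm across flats, in the middle, and at each end a plain round axle stub of 16 mm diameter, 36 mm long, which is what rests in the notches. Mass about 0.12 kg. It starts lying on a flat on the counter, roughly along world y, this point 15 mm up.
- roller2_mid (a point): Middle of wooden massage roller 2 (all alike; one may be absent): x along its axis, 162 mm long in all. An eight-sided barrel 90 mm long, 30 mm across flats, in the middle, and at each end a plain round axle stub of 16 mm diameter, 36 mm long, which is what rests in the notches. Mass about 0.12 kg. It starts lying on a flat on the counter, roughly along world y, this point 15 mm up.
- roller3_mid (a point): Middle of wooden massage roller 3 (all alike; one may be absent): x along its axis, 162 mm long in all. An eight-sided barrel 90 mm long, 30 mm across flats, in the middle, and at each end a plain round axle stub of 16 mm diameter, 36 mm long, which is what rests in the notches. Mass about 0.12 kg. It starts lying on a flat on the counter, roughly along world y, this point 15 mm up.
- roller4_mid (a point): Middle of wooden massage roller 4 (all alike; one may be absent): x along its axis, 162 mm long in all. An eight-sided barrel 90 mm long, 30 mm across flats, in the middle, and at each end a plain round axle stub of 16 mm diameter, 36 mm long, which is what rests in the notches. Mass about 0.12 kg. It starts lying on a flat on the counter, roughly along world y, this point 15 mm up.
- bike_light: Bystander: silver bike light standing upright on the counter, 38 mm diameter at the head, 80 mm tall; origin at the middle of its underside.
Not all that is in view belongs to the job. What is shaped like the part that bears roller1_mid but purple is not meant.

How it is judged:
On the way, in this order (a step that is already met when the one before it is completed fails the run):
1. the rack is locked in its last hole, fully out: plunger home, knob let go (value of joint rack between 1.012 and 1.082 rad and value of joint plunger below 0.003 m and contact force between the fingers and plunger below 0.3 N), for 0.3 s.
2. every roller rests level in a pair of notches, let go, with the rack still locked fully out (all of step 1 and ((x of roller1_mid in the frame of notch0 between -0.013 and 0.013 m and y of roller1_mid in the frame of notch0 between -0.004 and 0.004 m and z of roller1_mid in the frame of notch0 between -0.004 and 0.004 m) or (x of roller1_mid in the frame of notch1 between -0.013 and 0.013 m and y of roller1_mid in the frame of notch1 between -0.004 and 0.004 m and z of roller1_mid in the frame of notch1 between -0.004 and 0.004 m) or (x of roller1_mid in the frame of notch2 between -0.013 and 0.013 m and y of roller1_mid in the frame of notch2 between -0.004 and 0.004 m and z of roller1_mid in the frame of notch2 between -0.004 and 0.004 m) or (x of roller1_mid in the frame of notch3 between -0.013 and 0.013 m and y of roller1_mid in the frame of notch3 between -0.004 and 0.004 m and z of roller1_mid in the frame of notch3 between -0.004 and 0.004 m)) and angle between the x axis of each of roller1_mid, roller2_mid, roller3_mid, roller4_mid and the x axis of notch1, either way round below 0.06 rad and contact force between the fingers and roller1 below 0.3 N and linear speed of each of roller1, roller2, roller3, roller4 below 0.03 m/s and ((x of roller2_mid in the frame of notch0 between -0.013 and 0.013 m and y of roller2_mid in the frame of notch0 between -0.004 and 0.004 m and z of roller2_mid in the frame of notch0 between -0.004 and 0.004 m) or (x of roller2_mid in the frame of notch1 between -0.013 and 0.013 m and y of roller2_mid in the frame of notch1 between -0.004 and 0.004 m and z of roller2_mid in the frame of notch1 between -0.004 and 0.004 m) or (x of roller2_mid in the frame of notch2 between -0.013 and 0.013 m and y of roller2_mid in the frame of notch2 between -0.004 and 0.004 m and z of roller2_mid in the frame of notch2 between -0.004 and 0.004 m) or (x of roller2_mid in the frame of notch3 between -0.013 and 0.013 m and y of roller2_mid in the frame of notch3 between -0.004 and 0.004 m and z of roller2_mid in the frame of notch3 between -0.004 and 0.004 m)) and contact force between the fingers and roller2 below 0.3 N and ((x of roller3_mid in the frame of notch0 between -0.013 and 0.013 m and y of roller3_mid in the frame of notch0 between -0.004 and 0.004 m and z of roller3_mid in the frame of notch0 between -0.004 and 0.004 m) or (x of roller3_mid in the frame of notch1 between -0.013 and 0.013 m and y of roller3_mid in the frame of notch1 between -0.004 and 0.004 m and z of roller3_mid in the frame of notch1 between -0.004 and 0.004 m) or (x of roller3_mid in the frame of notch2 between -0.013 and 0.013 m and y of roller3_mid in the frame of notch2 between -0.004 and 0.004 m and z of roller3_mid in the frame of notch2 between -0.004 and 0.004 m) or (x of roller3_mid in the frame of notch3 between -0.013 and 0.013 m and y of roller3_mid in the frame of notch3 between -0.004 and 0.004 m and z of roller3_mid in the frame of notch3 between -0.004 and 0.004 m)) and contact force between the fingers and roller3 below 0.3 N and ((x of roller4_mid in the frame of notch0 between -0.013 and 0.013 m and y of roller4_mid in the frame of notch0 between -0.004 and 0.004 m and z of roller4_mid in the frame of notch0 between -0.004 and 0.004 m) or (x of roller4_mid in the frame of notch1 between -0.013 and 0.013 m and y of roller4_mid in the frame of notch1 between -0.004 and 0.004 m and z of roller4_mid in the frame of notch1 between -0.004 and 0.004 m) or (x of roller4_mid in the frame of notch2 between -0.013 and 0.013 m and y of roller4_mid in the frame of notch2 between -0.004 and 0.004 m and z of roller4_mid in the frame of notch2 between -0.004 and 0.004 m) or (x of roller4_mid in the frame of notch3 between -0.013 and 0.013 m and y of roller4_mid in the frame of notch3 between -0.004 and 0.004 m and z of roller4_mid in the frame of notch3 between -0.004 and 0.004 m)) and contact force between the fingers and roller4 below 0.3 N), for 0.3 s.
At the end, for the whole second after the job is handed in: Rack locked in the middle hole (joint rack within 0.035 of 0.524, plunger under 3 mm from home, knob let go); every roller present let go, at rest in a notch pair: middle within 4 mm in height and along the row and 13 mm along its axis, axis within 0.06 rad of the notch x (value of joint rack between 0.489 and 0.559 rad and value of joint plunger below 0.003 m and contact force between the fingers and plunger below 0.3 N and ((x of roller1_mid in the frame of notch0 between -0.013 and 0.013 m and y of roller1_mid in the frame of notch0 between -0.004 and 0.004 m and z of roller1_mid in the frame of notch0 between -0.004 and 0.004 m) or (x of roller1_mid in the frame of notch1 between -0.013 and 0.013 m and y of roller1_mid in the frame of notch1 between -0.004 and 0.004 m and z of roller1_mid in the frame of notch1 between -0.004 and 0.004 m) or (x of roller1_mid in the frame of notch2 between -0.013 and 0.013 m and y of roller1_mid in the frame of notch2 between -0.004 and 0.004 m and z of roller1_mid in the frame of notch2 between -0.004 and 0.004 m) or (x of roller1_mid in the frame of notch3 between -0.013 and 0.013 m and y of roller1_mid in the frame of notch3 between -0.004 and 0.004 m and z of roller1_mid in the frame of notch3 between -0.004 and 0.004 m)) and angle between the x axis of each of roller1_mid, roller2_mid, roller3_mid, roller4_mid and the x axis of notch1, either way round below 0.06 rad and contact force between the fingers and roller1 below 0.3 N and linear speed of each of roller1, roller2, roller3, roller4 below 0.03 m/s and ((x of roller2_mid in the frame of notch0 between -0.013 and 0.013 m and y of roller2_mid in the frame of notch0 between -0.004 and 0.004 m and z of roller2_mid in the frame of notch0 between -0.004 and 0.004 m) or (x of roller2_mid in the frame of notch1 between -0.013 and 0.013 m and y of roller2_mid in the frame of notch1 between -0.004 and 0.004 m and z of roller2_mid in the frame of notch1 between -0.004 and 0.004 m) or (x of roller2_mid in the frame of notch2 between -0.013 and 0.013 m and y of roller2_mid in the frame of notch2 between -0.004 and 0.004 m and z of roller2_mid in the frame of notch2 between -0.004 and 0.004 m) or (x of roller2_mid in the frame of notch3 between -0.013 and 0.013 m and y of roller2_mid in the frame of notch3 between -0.004 and 0.004 m and z of roller2_mid in the frame of notch3 between -0.004 and 0.004 m)) and contact force between the fingers and roller2 below 0.3 N and ((x of roller3_mid in the frame of notch0 between -0.013 and 0.013 m and y of roller3_mid in the frame of notch0 between -0.004 and 0.004 m and z of roller3_mid in the frame of notch0 between -0.004 and 0.004 m) or (x of roller3_mid in the frame of notch1 between -0.013 and 0.013 m and y of roller3_mid in the frame of notch1 between -0.004 and 0.004 m and z of roller3_mid in the frame of notch1 between -0.004 and 0.004 m) or (x of roller3_mid in the frame of notch2 between -0.013 and 0.013 m and y of roller3_mid in the frame of notch2 between -0.004 and 0.004 m and z of roller3_mid in the frame of notch2 between -0.004 and 0.004 m) or (x of roller3_mid in the frame of notch3 between -0.013 and 0.013 m and y of roller3_mid in the frame of notch3 between -0.004 and 0.004 m and z of roller3_mid in the frame of notch3 between -0.004 and 0.004 m)) and contact force between the fingers and roller3 below 0.3 N and ((x of roller4_mid in the frame of notch0 between -0.013 and 0.013 m and y of roller4_mid in the frame of notch0 between -0.004 and 0.004 m and z of roller4_mid in the frame of notch0 between -0.004 and 0.004 m) or (x of roller4_mid in the frame of notch1 between -0.013 and 0.013 m and y of roller4_mid in the frame of notch1 between -0.004 and 0.004 m and z of roller4_mid in the frame of notch1 between -0.004 and 0.004 m) or (x of roller4_mid in the frame of notch2 between -0.013 and 0.013 m and y of roller4_mid in the frame of notch2 between -0.004 and 0.004 m and z of roller4_mid in the frame of notch2 between -0.004 and 0.004 m) or (x of roller4_mid in the frame of notch3 between -0.013 and 0.013 m and y of roller4_mid in the frame of notch3 between -0.004 and 0.004 m and z of roller4_mid in the frame of notch3 between -0.004 and 0.004 m)) and contact force between the fingers and roller4 below 0.3 N); the robot touches nothing.
It fails at once if the bike light is moved by more than 25 mm (distance of bike_light from where it was at the start of the episode above 0.025 m).
Of roller1, roller2, roller3, roller4 only 3 to 4 are there at a start; the rules pass over those that are not, and their reading is None.
At some moment in a run one of roller1, roller2, roller3, roller4 may be knocked a few centimetres aside while the robot is not near it.
Once in a run the grip may slacken for a moment while it holds something.
It also fails if it takes over 210 s, if anything falls off the work surface, if the arm or the gripper's body presses on something with over 40 N, if the wrist force passes 120 N, or if a joint passes its speed limit or range.

ROBOT

A 7-joint arm with a two-finger parallel gripper is mounted at the origin on the work surface. World frame = base frame: x ahead of the robot, y to its left, z up, the work surface at z = 0. Lengths are in m, angles in rad, forces in N, time in s.
With the tool pointing down it reaches from about 0.4 to 0.85 m from the base axis. Payload 4.5 kg.
Tool frame: the origin (TCP) lies midway between the tips of the shut fingers; the grasp point (between the pads) lies 19 mm behind it; z points along the fingers, y is the direction in which the jaws open and shut (so a half turn about z gives the same grasp; the last joint's range is limited). The gripper opens to 88 mm and grips with 3 to 60 N. Pads are 18 mm wide; open, the fingers measure 123 mm over their backs; the gripper's body (75 mm by 187 mm) begins 45 mm behind the grasp point.
Start: joints at [1.365, 0.689, -0.195, 1.565, 0.157, 0.902, -0.215], TCP at [0.148, -0.607, 0.239] pointing down, gripper open.
Joint ranges: [-3.01, 3.01], [-0.46, 2.08], [-1.47, 1.51], [0.13, 2.56], [-1, 4.14], [0.04, 2.09], [-2.66, 2.66]. Speed limits (rad/s): [2.57, 2.57, 3.14, 3.14, 3.14, 3.14, 3.14].

INTERFACE

Orientations are given as a unit quaternion [x, y, z, w].
In Python, from plant import r gives the robot as it stands. The module is installed in compiled form; this text tells all that it offers.
- The arm moves only by the shell command python3 -m jog 'ROWS' [FORCE]. ROWS is JSON, a list of rows, each an object with "translation": the shift along the tool's x, y, z in units of 40 mm (1.0 is 40 mm), a list of three; "twist": the turn about the tool's z in units of 6 degrees (1.0 is 6 degrees); "claw": the opening in per cent of the stroke, from 0 (shut) to 100 (fully open). A call has 1 to 20 rows; each row shifts and turns the commanded pose from where the row before left it, along the tool's axes as they then stand; what a row does not reach is not made up. A row lasts 1/12 s, in which the tool goes at most 41.7 mm and 7.16 degrees, less where a joint would pass 70% of its speed; a pose out of reach is approached as far as the arm can. A call is refused whole if a number of a shift passes 1 or a number of a turn 1, either way. A call with a gripper value outside its range is refused whole. The fingers move at their own pace and stop on an object; FORCE is the grip in N (left out, the last holds). Time passes only in rows, so rows that do not move let the fingers close. It gives the time, the measured TCP pose, the force and the opening at its end, in the units of the state.
- r.get_state(): the state, without advancing time (a new reading comes with each control period).
- r.snapshot(name): name is "scene" or "top" or "wrist"; returns a dict with "img" (420x560x3 uint8, red, green, blue), "fx", "fy", "cx", "cy" (pixels), "dist_coeffs" ([k1, k2, p1, p2, k3] as OpenCV has them; the pictures are not rectified), "origin" and "rotation" of the camera in the world; the wrist camera has in their place "T_tool_cam" (4x4, takes a point from camera to tool coordinates, whose origin is the TCP and whose axes are the flange's). Camera axes: x right, y up, looking along -z (the intrinsics and any distortion apply to the point x, -y, -z); pixel columns grow to the right and rows downward; lengths in m; the calibration is good to about 2 mm. A picture is of the moment at which its call begins: read the wrist's pose just before it. There is no depth.
- r.finish_job(): hands the job in, once; it reports no verdict.
Trained networks look in the newest picture that a camera, given by its name, has taken for a name from the list of things; names that differ only in an ending like _2 or _b are one class to them, and where a whole thing is asked for, a point or a joint stands for the part that bears it (a point fixed in the world has none). Each returns a list of dicts, best first, with "confidence" (0 to 1); they miss things now and then, are a little off and sometimes report something else, mostly with a low value. They report only what shows in the picture. A call takes as long as a camera call. They do not tell look-alikes from the thing itself.
- r.spot_in(label, camera): "rect" ([left, top, right, bottom] in pixels, round what is visible of it).
- r.spot_point(label, camera): "location" ([row, column] in pixels: a listed point, or the origin of a listed thing).
The state is a dict: "clock": time; "q": joint angles; "qd": joint speeds; "joint_torque": joint torques, N m; "tool_pos": TCP position; "eef_rot": TCP orientation; "contact_force": force on the tool from outside, world axes, zero at the start; "moment": the same for the moment, N m; "opening": opening from 0.0 (shut) to 1.0 (fully open).
Only numpy, scipy, OpenCV 4.12 (cv2) and the standard library are available. Lean on these libraries where they do the work, as an engineer would, in place of code of your own. Each camera call takes 0.05 s, during which the arm holds its last target. There are 200 camera calls.

## Working session

There is one attempt and no reset: what is moved stays moved. The work goes in short steps, Python scripts to look and compute and a shell command to move; the robot and the scene stay as the last step left them, time stands still between calls to the robot, and variables do not carry over. Pictures are saved under pics/ and viewed, about 12 in all and at most 16, crops included, and the job is handed in when it is done.

```bash
mkdir -p pics
cat > h.py <<'E'
import numpy as np, cv2
from scipy.spatial.transform import Rotation as R
from plant import r
def snap(cam):
    s=r.get_state(); d=r.snapshot(cam)
    if cam=='wrist':
        T=np.eye(4);T[:3,:3]=R.from_quat(s['eef_rot']).as_matrix();T[:3,3]=s['tool_pos']
        C=T@np.array(d['T_tool_cam']); d['origin']=C[:3,3]; d['rotation']=C[:3,:3]
    return d
def K(d): return np.array([[d['fx'],0,d['cx']],[0,d['fy'],d['cy']],[0,0,1.]])
def ray(d,row,col):
    p=cv2.undistortPoints(np.array([[[col,row]]],float),K(d),np.array(d['dist_coeffs'],float))[0,0]
    return np.array(d['origin']),np.array(d['rotation'])@np.array([p[0],-p[1],-1.])
def atz(d,row,col,z):
    o,v=ray(d,row,col); return o+v*(z-o[2])/v[2]
def proj(d,P):
    c=(np.array(P,float).reshape(-1,3)-np.array(d['origin']))@np.array(d['rotation'])
    c=c*[1,-1,-1]
    return cv2.projectPoints(c.reshape(-1,1,3),np.zeros(3),np.zeros(3),K(d),np.array(d['dist_coeffs'],float))[0].reshape(-1,2)
def save(d,n): cv2.imwrite('pics/'+n+'.png',d['img'][:,:,::-1])
E
python3 - <<'E'
from h import *
s=r.get_state();print({k:np.round(v,3) for k,v in s.items()})
Z={'knob':.084,'pivot':.054,'notch0':.084,'notch1':.084,'notch2':.084,'notch3':.084,'roller1_mid':.015,'bike_light':0}
D={}
for c in('top','scene'):
    d=snap(c);save(d,c+'0');D[c]=d
    print(c,np.round(d['origin'],3))
    for l,z in Z.items():
        for x in r.spot_point(l,c)[:6]:
            rw,cl=x['location'];print(l,round(x['confidence'],2),round(rw),round(cl),np.round(atz(d,rw,cl,z),3))
im=np.hstack([D['top']['img'],D['scene']['img']])
cv2.imwrite('pics/both0.png',cv2.resize(im,(800,300),interpolation=cv2.INTER_AREA)[:,:,::-1])
E
```

```text
{'clock': np.float64(0.0), 'q': array([ 1.365,  0.69 , -0.195,  1.566,  0.157,  0.902, -0.215]), 'qd': array([ 0.   ,  0.001,  0.001, -0.001,  0.   ,  0.   ,  0.   ]), 'joint_torque': array([-0.0000e+00, -5.2756e+01, -1.2670e+00, -1.5343e+01, -5.3000e-02,
        7.0000e-03,  0.0000e+00]), 'tool_pos': array([ 0.148, -0.607,  0.238]), 'eef_rot': array([ 0.993,  0.12 , -0.   , -0.001]), 'contact_force': array([ 0.301, -0.191, -0.085]), 'moment': array([ 0.015,  0.024, -0.047]), 'opening': np.float64(0.999)}
top [ 0.255 -0.083  1.385]Traceback (most recent call last):
  File "<stdin>", line 10, in <module>
  File "h.py", line 15, in atz
    o,v=ray(d,row,col); return o+v*(z-o[2])/v[2]
        ~~~^^^^^^^^^^^
  File "h.py", line 13, in ray
    return np.array(d['origin']),np.array(d['rotation'])@np.array([p[0],-p[1],-1.])
                                 ~~~~~~~~~~~~~~~~~~~~~~~^~~~~~~~~~~~~~~~~~~~~~~~~~~
ValueError: matmul: Input operand 1 has a mismatch in its core dimension 0, with gufunc signature (n?,k),(k,m?)->(n?,m?) (size 3 is different from 4)
```

```bash
sed -i "s/^    return d$/    if np.size(d['rotation'])==4: d['rotation']=R.from_quat(d['rotation']).as_matrix()\n    return d/" h.py
python3 - <<'E'
from h import *
Z={'knob':.084,'pivot':.054,'notch0':.084,'notch1':.084,'notch2':.084,'notch3':.084,'roller1_mid':.015,'bike_light':0}
D={}
for c in('top','scene'):
    d=snap(c);save(d,c+'0');D[c]=d
    print(c,np.round(d['origin'],3))
    for l,z in Z.items():
        for x in r.spot_point(l,c)[:6]:
            rw,cl=x['location'];print(l,round(x['confidence'],2),round(rw),round(cl),np.round(atz(d,rw,cl,z),3))
E
```

```text
top [ 0.255 -0.083  1.385]
knob 0.44 177 265 [ 0.632 -0.021  0.084]
pivot 0.64 185 237 [0.616 0.076 0.054]
pivot 0.3 223 371 [ 0.471 -0.368  0.054]
notch0 0.97 177 190 [0.639 0.232 0.084]
notch0 0.96 177 204 [0.638 0.185 0.084]
notch0 0.63 182 219 [0.62  0.133 0.084]
notch0 0.58 177 167 [0.642 0.309 0.084]
notch1 0.97 177 190 [0.639 0.232 0.084]
notch1 0.96 177 204 [0.638 0.185 0.084]
notch1 0.63 182 219 [0.62  0.133 0.084]
notch1 0.58 177 167 [0.642 0.309 0.084]
notch2 0.97 177 190 [0.639 0.232 0.084]
notch2 0.96 177 204 [0.638 0.185 0.084]
notch2 0.63 182 219 [0.62  0.133 0.084]
notch2 0.58 177 167 [0.642 0.309 0.084]
notch3 0.97 177 190 [0.639 0.232 0.084]
notch3 0.96 177 204 [0.638 0.185 0.084]
notch3 0.63 182 219 [0.62  0.133 0.084]
notch3 0.58 177 167 [0.642 0.309 0.084]
roller1_mid 0.69 224 369 [ 0.476 -0.372  0.015]
roller1_mid 0.65 248 423 [ 0.387 -0.548  0.015]
roller1_mid 0.64 267 361 [ 0.33  -0.335  0.015]
bike_light 0.76 243 155 [0.432 0.368 0.   ]
scene [1.537 0.592 0.942]
knob 0.46 251 292 [ 0.615 -0.018  0.084]
pivot 0.91 274 319 [0.626 0.071 0.054]
notch0 0.9 283 355 [0.642 0.179 0.084]
notch0 0.86 290 378 [0.635 0.235 0.084]
notch0 0.82 302 402 [0.645 0.302 0.084]
notch1 0.9 283 355 [0.642 0.179 0.084]
notch1 0.86 290 378 [0.635 0.235 0.084]
notch1 0.82 302 402 [0.645 0.302 0.084]
notch2 0.9 283 355 [0.642 0.179 0.084]
notch2 0.86 290 378 [0.635 0.235 0.084]
notch2 0.82 302 402 [0.645 0.302 0.084]
notch3 0.9 283 355 [0.642 0.179 0.084]
notch3 0.86 290 378 [0.635 0.235 0.084]
notch3 0.82 302 402 [0.645 0.302 0.084]
roller1_mid 0.84 191 258 [ 0.327 -0.336  0.015]
roller1_mid 0.8 208 224 [ 0.465 -0.368  0.015]
roller1_mid 0.62 184 198 [ 0.392 -0.541  0.015]
bike_light 0.89 289 458 [0.439 0.379 0.   ]
```

View pics/top0.png

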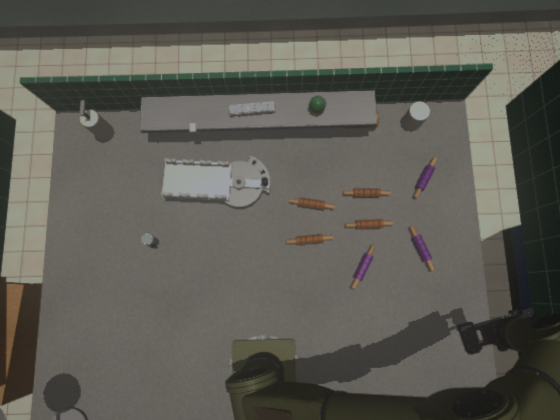

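View pics/scene0.png

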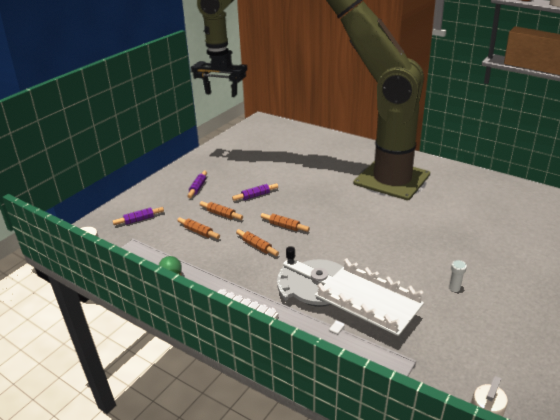

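```bash
cat >> h.py <<'E'
def yaw(s):
    m=R.from_quat(s['eef_rot']).as_matrix(); return np.degrees(np.arctan2(m[1,0],m[0,0]))
def go(x=None,y=None,z=None,yw=None):
    "print needed shift (tool axes, units) from now; twist first if any, shift given in axes after twist AND before"
    s=r.get_state();p=np.array(s['tool_pos']);t=np.array([p[i] if v is None else v for i,v in enumerate((x,y,z))])
    y0=yaw(s);d=t-p
    def ax(a): a=np.radians(a);M=np.array([[np.cos(a),np.sin(a),0],[np.sin(a),-np.cos(a),0],[0,0,-1]]);return np.round(M.T@d/.04,3)
    print('now',np.round(p,4),'yaw',round(y0,2),'clock',round(float(s['clock']),1),'open',round(float(s['opening'])*88,1),'F',np.round(s['contact_force'],1))
    if yw is not None:
        e=(y0-yw+90)%180-90
        print(' twist units',round(e/6,3),' shift after twist',ax(y0-e))
    print(' shift as is',ax(y0))
E
python3 - <<'E'
from h import *
d=r.snapshot('wrist');print(np.round(d['T_tool_cam'],3),d['fx'],d['cx'])
go(.5,0,.4,0)
E
```

```text
[[ 0.     0.951  0.309  0.08 ]
 [ 1.    -0.    -0.    -0.001]
 [-0.     0.309 -0.951 -0.146]
 [ 0.     0.     0.     1.   ]] 310.2413608044332 282.0131307167271
now [ 0.1485 -0.6071  0.2388] yaw 13.74 clock 1.1 open 88.0 F [ 0.4  0.9 -0.3]
 twist units 2.29  shift after twist [  8.788 -15.179  -4.031]
 shift as is [ 12.142 -12.657  -4.031]
```

```bash
python3 -m jog '[{"translation":[0,0,-0.5],"twist":0.79,"claw":100},{"translation":[0,0,-0.5],"twist":0.75,"claw":100},{"translation":[0,0,-0.5],"twist":0.75,"claw":100},{"translation":[0.57,-0.78,-0.06],"twist":0,"claw":100},{"translation":[0.57,-0.78,-0.06],"twist":0,"claw":100},{"translation":[0.57,-0.78,-0.06],"twist":0,"claw":100},{"translation":[0.57,-0.78,-0.06],"twist":0,"claw":100},{"translation":[0.57,-0.78,-0.06],"twist":0,"claw":100},{"translation":[0.57,-0.78,-0.06],"twist":0,"claw":100},{"translation":[0.57,-0.78,-0.06],"twist":0,"claw":100},{"translation":[0.57,-0.78,-0.06],"twist":0,"claw":100},{"translation":[0.57,-0.78,-0.06],"twist":0,"claw":100},{"translation":[0.57,-0.78,-0.06],"twist":0,"claw":100},{"translation":[0.57,-0.78,-0.06],"twist":0,"claw":100}]' && python3 -c "
from h import *
go(.65,.08,.35,0)"
```

```text
clock: 2.22
tool_pos: [0.4001, -0.2623, 0.3255]
eef_rot: [1.0, -0.0, 0.0, 0.0]
contact_force: [0.6, 0.4, -0.2]
opening: 1.003
now [ 0.4001 -0.2623  0.3255] yaw -0.0 clock 2.2 open 88.3 F [ 0.6  0.4 -0.2]
 twist units -0.001  shift after twist [ 6.248 -8.556 -0.612]
 shift as is [ 6.247 -8.557 -0.612]
```

```bash
cat >> h.py <<'E'
def rollers(d,z=.015,zt=.022,save_as=None,minA=60):
    "segment orange barrels; return list of (xy mid, axis angle deg mod180, length)"
    im=d['img']; hsv=cv2.cvtColor(im,cv2.COLOR_RGB2HSV)
    m=((hsv[...,0]>=3)&(hsv[...,0]<=20)&(hsv[...,1]>90)&(hsv[...,2]>60)).astype(np.uint8)
    m=cv2.morphologyEx(m,cv2.MORPH_CLOSE,np.ones((5,5),np.uint8))
    n,l,st,ce=cv2.connectedComponentsWithStats(m); out=[]
    for i in range(1,n):
        if st[i,4]<minA: continue
        v,u=np.nonzero(l==i)
        P=np.array([atz(d,a,b,zt)[:2] for a,b in zip(v[::3],u[::3])])
        c,(w,h),a=cv2.minAreaRect((P*1000).astype(np.float32))
        if w<h: a+=90;w,h=h,w
        edge=st[i,0]<2 or st[i,1]<2 or st[i,0]+st[i,2]>557 or st[i,1]+st[i,3]>417
        out.append((np.round(c,1),round(a%180,1),round(w),round(h),'pix',np.round(ce[i]).astype(int),'EDGE' if edge else ''))
    return out
E
python3 - <<'E'
from h import *
d=snap('wrist');save(d,'w1')
for o in rollers(d): print(o)
for x in r.spot_point('roller1_mid','wrist'):
    rw,cl=x['location'];print(round(x['confidence'],2),round(rw),round(cl),np.round(atz(d,rw,cl,.015),4))
E
python3 -m jog '[{"translation":[0.62,-0.76,-0.06],"twist":0,"claw":100},{"translation":[0.62,-0.76,-0.06],"twist":0,"claw":100},{"translation":[0.62,-0.76,-0.06],"twist":0,"claw":100},{"translation":[0.62,-0.76,-0.06],"twist":0,"claw":100},{"translation":[0.62,-0.76,-0.06],"twist":0,"claw":100},{"translation":[0.62,-0.76,-0.06],"twist":0,"claw":100},{"translation":[0.62,-0.76,-0.06],"twist":0,"claw":100},{"translation":[0.62,-0.76,-0.06],"twist":0,"claw":100},{"translation":[0.62,-0.76,-0.06],"twist":0,"claw":100},{"translation":[0.62,-0.76,-0.06],"twist":0,"claw":100},{"translation":[0,0,0],"twist":0,"claw":100},{"translation":[0,0,0],"twist":0,"claw":100}]'
python3 - <<'E'
from h import *
Z={'knob':.084,'pivot':.054,'notch0':.084}
d=snap('wrist');save(d,'w2')
for l,z in Z.items():
    for x in r.spot_point(l,'wrist')[:6]:
        rw,cl=x['location'];print(l,round(x['confidence'],2),round(rw),round(cl),np.round(atz(d,rw,cl,z),4))
E
```

```text
(array([ 585.2, -367.2]), 87.6, 160, 32, 'pix', array([364,  22]), '')
(array([ 579.1, -538. ]), 148.7, 40, 16, 'pix', array([495,  28]), '')
(array([ 552.4, -175.1]), 79.6, 160, 30, 'pix', array([216,  50]), '')
(array([ 476. , -368.2]), 91.2, 160, 30, 'pix', array([358, 111]), '')
(array([ 448. , -514.4]), 22.6, 37, 16, 'pix', array([460, 132]), '')
(array([ 428.5, -163.3]), 94.1, 160, 30, 'pix', array([213, 145]), '')
(array([ 387.2, -369.5]), 152.3, 34, 14, 'pix', array([355, 174]), '')
(array([ 328.9, -561.7]), 22.0, 31, 15, 'pix', array([477, 212]), '')
(array([ 276.4, -308.4]), 149.6, 31, 14, 'pix', array([311, 243]), '')
(array([94.5, 84.3]), 161.7, 140, 53, 'pix', array([ 85, 336]), '')
(array([  94.8, -609.1]), 18.9, 141, 52, 'pix', array([479, 336]), '')
(array([ -25.8, -500.9]), 90.1, 589, 40, 'pix', array([425, 391]), 'EDGE')
0.93 170 468 [ 0.3925 -0.5405  0.015 ]
0.78 113 355 [ 0.4732 -0.3649  0.015 ]
0.58 210 332 [ 0.3284 -0.3398  0.015 ]
clock: 3.32
tool_pos: [0.6478, 0.0421, 0.3483]
eef_rot: [1.0, 0.002, -0.0, -0.0]
contact_force: [-1.8, -0.9, -0.8]
opening: 0.998
knob 0.82 191 326 [ 0.619 -0.017  0.084]
pivot 0.71 180 263 [0.6271 0.0701 0.054 ]
notch0 0.91 185 219 [0.6274 0.129  0.084 ]
notch0 0.87 176 128 [0.6394 0.2503 0.084 ]
notch0 0.82 175 173 [0.6407 0.1899 0.084 ]
notch0 0.61 172 87 [0.6444 0.3066 0.084 ]
```

View pics/w1.png

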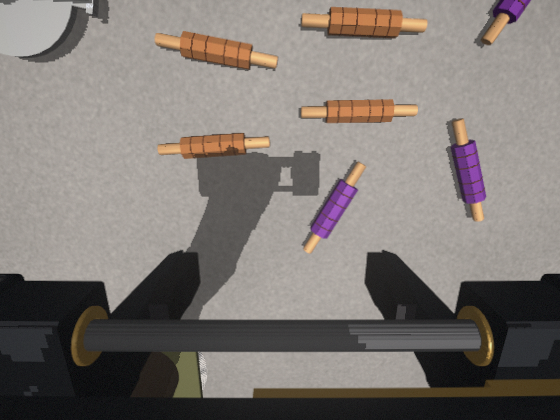

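View pics/w2.png

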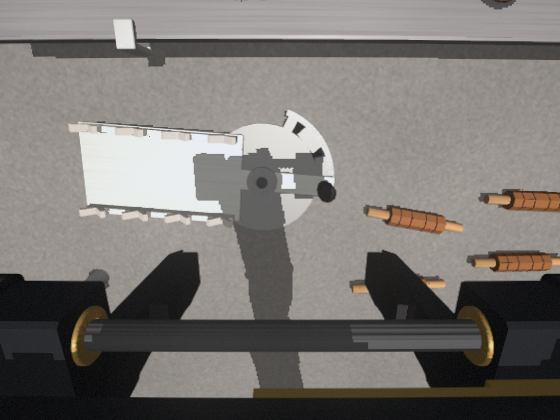

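Run:
```python
from h import *
from scipy.optimize import least_squares
d=snap('wrist');s=[-90,0,55,115,175,235]
pts=[]
for l,z,ks in(('knob',.084,[0]),('pivot',.054,[1]),('notch0',.084,[2,3,4,5])):
    for x in r.spot_point(l,'wrist')[:4]:
        p=atz(d,*x['location'],z)[:2]
        if x['confidence']<.5: continue
        k=min(ks,key=lambda k:abs(p[1]-.07-s[k]/1000)); pts.append((k,p))
f=lambda q:np.concatenate([q[:2]+s[k]/1000*np.array([-np.sin(q[2]),np.cos(q[2])])-p for k,p in pts])
q=least_squares(f,[.62,.07,0],loss='soft_l1',f_scale=.003).x
print(np.round(q,4),np.degrees(q[2]));print(np.round(f(q)*1000,1))
im=d['img'].copy()
def W(x,y,z): c,sn=np.cos(q[2]),np.sin(q[2]); return [q[0]+c*x-sn*y,q[1]+sn*x+c*y,z]
P=[W(0,-.09,.098)]+[W(sx*.058,a/1000,.087) for a in s[2:] for sx in(-1,1)]+[W(0,0,.054)]
for u in proj(d,P): cv2.circle(im,tuple(np.round(u).astype(int)),2,(255,0,0),-1)
cv2.imwrite('pics/o2.png',cv2.resize(im[90:240,60:360],None,fx=2.6,fy=2.6)[:,:,::-1])
```

```text
[ 0.626   0.0733 -0.0802] -4.593691912162268
[ 0.3  0.3  0.5  5.9 -0.3 -0.8  0.4 -0.7 -1.5 -6.9  0.4  1.3]
```

View pics/o2.png

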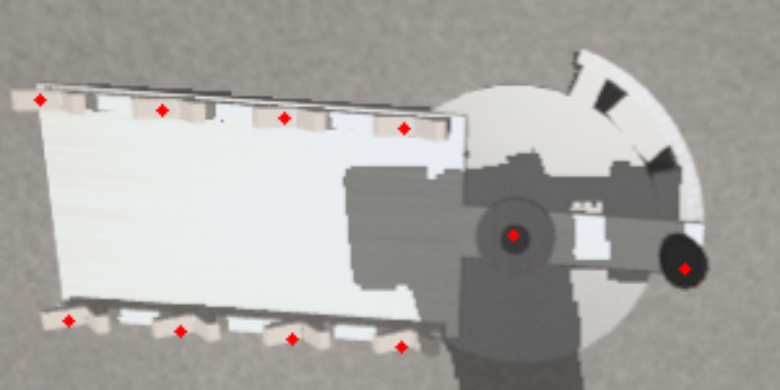

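Run:
```python
from h import *
s=r.get_state();print(np.round(s['q'],2))
d=snap('wrist');o1,v1=ray(d,45,280)
t=cv2.imread('pics/top0.png')
D=snap('top')
o2,v2=ray(D,131,260)
# intersect in xz plane
a=np.linalg.solve(np.array([[v1[0],-v2[0]],[v1[2],-v2[2]]]),(o2-o1)[[0,2]]);print('ledge front',o1+a[0]*v1)
go(.6188,-.0164,.20,85.4)
```

```text
[-0.04  0.62 -0.18  1.33  0.11  1.2  -1.8 ]
ledge front [0.80128417 0.04157319 0.06798569]
now [0.6471 0.0395 0.3494] yaw -0.05 clock 3.8 open 87.9 F [ 0.7 -0.1  0.1]
 twist units -14.241  shift after twist [-1.449 -0.593  3.734]
 shift as is [-0.706  1.397  3.734]
```

```bash
python3 -m jog '[{"translation":[0,0,0.2],"twist":-0.9,"claw":55},{"translation":[0,0,0.2],"twist":-0.9,"claw":55},{"translation":[0,0,0.2],"twist":-0.9,"claw":55},{"translation":[0,0,0.2],"twist":-0.9,"claw":55},{"translation":[0,0,0.2],"twist":-0.9,"claw":55},{"translation":[0,0,0.2],"twist":-0.9,"claw":55},{"translation":[0,0,0.2],"twist":-0.9,"claw":55},{"translation":[0,0,0.2],"twist":-0.9,"claw":55},{"translation":[0,0,0.2],"twist":-0.9,"claw":55},{"translation":[0,0,0.2],"twist":-0.9,"claw":55},{"translation":[0,0,0.2],"twist":-0.9,"claw":55},{"translation":[0,0,0.2],"twist":-0.9,"claw":55},{"translation":[0,0,0.2],"twist":-0.9,"claw":55},{"translation":[0,0,0.2],"twist":-0.9,"claw":55},{"translation":[0,0,0.2],"twist":-0.9,"claw":55},{"translation":[-0.7,-0.3,0.2],"twist":-0.74,"claw":55},{"translation":[-0.7,-0.3,0.2],"twist":0,"claw":55},{"translation":[0,0,0],"twist":0,"claw":55}]'
python3 - <<'E'
from h import *
d=snap('wrist');save(d,'w3')
for l,z in (('knob',.084),('pivot',.054)):
    for x in r.spot_point(l,'wrist')[:2]: print(l,round(x['confidence'],2),np.round(x['location']),np.round(atz(d,*x['location'],z),4))
print(r.spot_in('knob','wrist')[:1])
go(.6188,-.0164,.067,85.4)
E
```

```text
clock: 5.32
tool_pos: [0.6132, -0.021, 0.2108]
eef_rot: [0.737, 0.676, -0.005, 0.0]
contact_force: [-0.5, -1.7, -0.2]
opening: 0.552
knob 0.77 [195. 288.] [ 0.6182 -0.0179  0.084 ]
pivot 0.88 [ 92. 290.] [0.6276 0.0717 0.054 ]
[{'rect': [275.6, 181.1, 303.9, 208.5], 'confidence': 0.65}]
now [ 0.6175 -0.0116  0.2137] yaw 85.46 clock 5.5 open 48.5 F [0.6 0.2 0. ]
 twist units 0.011  shift after twist [-0.116  0.041  3.667]
 shift as is [-0.116  0.041  3.667]
```

View pics/w3.png

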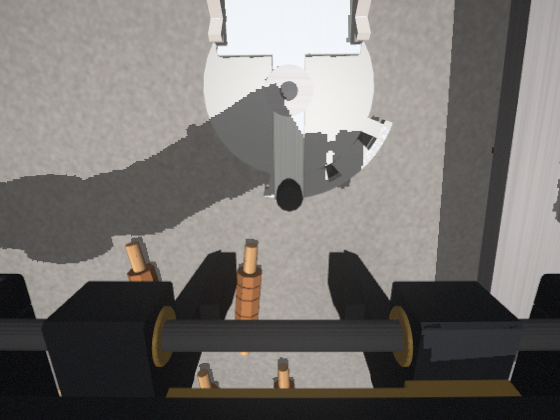

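```bash
python3 -m jog '[{"translation":[-0.13,0.04,0.5],"twist":0,"claw":55},{"translation":[0,0,0.8],"twist":0,"claw":55},{"translation":[0,0,0.8],"twist":0,"claw":55},{"translation":[0,0,0.8],"twist":0,"claw":55},{"translation":[0,0,0.5],"twist":0,"claw":55},{"translation":[0,0,0.25],"twist":0,"claw":55},{"translation":[0,0,0],"twist":0,"claw":0},{"translation":[0,0,0],"twist":0,"claw":0},{"translation":[0,0,0],"twist":0,"claw":0},{"translation":[0,0,0],"twist":0,"claw":0},{"translation":[0,0,0],"twist":0,"claw":0},{"translation":[0,0,0],"twist":0,"claw":0}]' 30
python3 -c "
from h import *
go()"
```

```text
clock: 6.52
tool_pos: [0.6194, -0.0176, 0.0688]
eef_rot: [0.735, 0.678, 0.001, 0.001]
contact_force: [-0.7, 1.6, 6.8]
opening: 0.265
now [ 0.6194 -0.0176  0.0688] yaw 85.44 clock 6.5 open 23.3 F [-0.7  1.6  6.8]
 shift as is [0. 0. 0.]
```

```bash
python3 -m jog '[{"translation":[0,0,-0.1],"twist":0,"claw":0},{"translation":[0,0,-0.1],"twist":0,"claw":0},{"translation":[0,0,-0.1],"twist":0,"claw":0},{"translation":[0,0,-0.1],"twist":0,"claw":0},{"translation":[0,0,0],"twist":0,"claw":0},{"translation":[0,0,0],"twist":0,"claw":0}]' 40
python3 -c "
from h import *
go()
c=np.array([.6260,.0733])
p=np.array(r.get_state()['tool_pos'])[:2]
print(np.linalg.norm(p-c))
a=2.5
# tool-frame chord per step for CCW rotation of 5 deg with radius .09, tool x toward pivot
th=np.radians(5);rad=.09
# pivot frame: knob at -y; tool x=+y(radial in), tool y=+x (tangent). 
dx=rad*(1-np.cos(th))/.04; dy=rad*np.sin(th)/.04
print(dx,dy)
"
```

```text
clock: 7.02
tool_pos: [0.6181, -0.0175, 0.0829]
eef_rot: [0.735, 0.678, 0.0, -0.0]
contact_force: [2.2, 3.6, -8.3]
opening: 0.258
now [ 0.6181 -0.0175  0.0829] yaw 85.44 clock 7.0 open 22.7 F [ 2.2  3.6 -8.3]
 shift as is [0. 0. 0.]
0.09117398236145113
0.008561929293572523 0.19610042118223084
```

```bash
python3 -m jog '[{"translation":[0,0,-0.05],"twist":0,"claw":0},{"translation":[0.003,0.118,0],"twist":-0.5,"claw":0},{"translation":[0.003,0.118,0],"twist":-0.5,"claw":0},{"translation":[0.003,0.118,0],"twist":-0.5,"claw":0},{"translation":[0.003,0.118,0],"twist":-0.5,"claw":0},{"translation":[0.003,0.118,0],"twist":-0.5,"claw":0},{"translation":[0.003,0.118,0],"twist":-0.5,"claw":0},{"translation":[0.003,0.118,0],"twist":-0.5,"claw":0},{"translation":[0.003,0.118,0],"twist":-0.5,"claw":0},{"translation":[0,0,0],"twist":0,"claw":0},{"translation":[0,0,0],"twist":0,"claw":0}]'
cat >> h.py <<'E'
C=np.array([.6260,.0733]);Y0=-4.6
def arc(tgt):
    s=r.get_state();p=np.array(s['tool_pos'])[:2]-C
    a=np.degrees(np.arctan2(p[0],-p[1]))-Y0  # rack angle
    print('rack deg by tcp',round(a,2),'radius',round(np.linalg.norm(p)*1000,1))
    t=np.radians(tgt+Y0); go(C[0]+.09*np.sin(t),C[1]-.09*np.cos(t),None,90+Y0+tgt)
E
python3 -c "
from h import *
arc(60)"
```

```text
clock: 7.93
tool_pos: [0.6547, -0.0132, 0.0845]
eef_rot: [0.578, 0.816, -0.0, -0.001]
contact_force: [2.4, 3.4, -9.6]
opening: 0.259
rack deg by tcp 22.94 radius 91.1
now [ 0.6547 -0.0132  0.0845] yaw 109.37 clock 7.9 open 22.8 F [ 2.4  3.4 -9.6]
 twist units -6.004  shift after twist [-0.432  1.373  0.   ]
 shift as is [0.458 1.365 0.   ]
```

```bash
python3 -m jog '[{"translation":[0.004,0.118,0],"twist":-0.5,"claw":0},{"translation":[0.004,0.118,0],"twist":-0.5,"claw":0},{"translation":[0.004,0.118,0],"twist":-0.5,"claw":0},{"translation":[0.004,0.118,0],"twist":-0.5,"claw":0},{"translation":[0.004,0.118,0],"twist":-0.5,"claw":0},{"translation":[0.004,0.118,0],"twist":-0.5,"claw":0},{"translation":[0.004,0.118,0],"twist":-0.5,"claw":0},{"translation":[0.004,0.118,0],"twist":-0.5,"claw":0},{"translation":[0.004,0.118,0],"twist":-0.5,"claw":0},{"translation":[0.004,0.118,0],"twist":-0.5,"claw":0},{"translation":[0.004,0.118,0],"twist":-0.5,"claw":0},{"translation":[0.004,0.118,0],"twist":-0.5,"claw":0},{"translation":[0,0,0],"twist":0,"claw":0},{"translation":[0,0,0],"twist":0,"claw":0}]'
python3 - <<'E'
from h import *
arc(60)
d=snap('wrist');save(d,'w4')
P={}
for l,z in (('pivot',.054),('notch0',.084),('knob',.099)):
    for x in r.spot_point(l,'wrist')[:4]: print(l,round(x['confidence'],2),np.round(x['location']),np.round(atz(d,*x['location'],z),4))
p=np.array([[.6181,-.0175],[.6547,-.0132],list(r.get_state()['tool_pos'][:2])])
# circle through three
A=np.c_[2*p,np.ones(3)];s=np.linalg.solve(A,(p**2).sum(1));c=s[:2];print('centre',c,'rad',np.linalg.norm(p[0]-c))
v=p-c;print(np.degrees(np.arctan2(v[:,0],-v[:,1])))
E
```

```text
clock: 9.1
tool_pos: [0.6991, 0.0199, 0.0846]
eef_rot: [0.298, 0.955, -0.001, 0.0]
contact_force: [2.7, 1.1, -10.0]
opening: 0.257
rack deg by tcp 58.46 radius 90.5
now [0.6991 0.0199 0.0846] yaw 145.33 clock 9.1 open 22.6 F [  2.7   1.1 -10. ]
 twist units -0.012  shift after twist [0.012 0.061 0.   ]
 shift as is [0.012 0.061 0.   ]
pivot 0.6 [ 88. 287.] [0.626  0.0738 0.054 ]
knob 0.63 [282. 282.] [0.6987 0.0204 0.099 ]
centre [0.62623387 0.07118029] rad 0.08905252893921864
[-5.24058184 18.64208939 54.87216514]
```

View pics/w4.png

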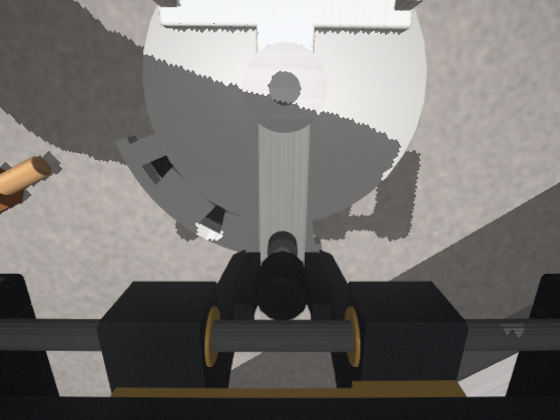

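```bash
python3 -m jog '[{"translation":[0,0.015,0],"twist":0,"claw":0},{"translation":[0,0,0.1],"twist":0,"claw":0},{"translation":[0,0,0.1],"twist":0,"claw":0},{"translation":[0,0,0.1],"twist":0,"claw":0},{"translation":[0,0,0],"twist":0,"claw":0},{"translation":[0,0,0],"twist":0,"claw":0}]'
python3 -c "
from h import *
arc(60)"
```

```text
clock: 9.8
tool_pos: [0.6997, 0.0209, 0.0731]
eef_rot: [0.297, 0.955, -0.0, 0.0]
contact_force: [3.2, -2.6, -4.6]
opening: 0.26
rack deg by tcp 59.22 radius 90.5
now [0.6997 0.0209 0.0731] yaw 145.42 clock 9.8 open 22.9 F [ 3.2 -2.6 -4.6]
 twist units 0.003  shift after twist [0.011 0.031 0.   ]
 shift as is [0.011 0.031 0.   ]
```

```bash
python3 -m jog '[{"translation":[0,0,0.08],"twist":0,"claw":0},{"translation":[0,0,0],"twist":0,"claw":0},{"translation":[0,0,0],"twist":0,"claw":55},{"translation":[0,0,0],"twist":0,"claw":55},{"translation":[0,0,0],"twist":0,"claw":55},{"translation":[0,0,0],"twist":0,"claw":55},{"translation":[0,0,-0.5],"twist":0,"claw":55},{"translation":[0,0,-0.8],"twist":0,"claw":55},{"translation":[0,0,-0.8],"twist":0,"claw":80},{"translation":[0.5,0,-0.8],"twist":0.5,"claw":80},{"translation":[0.7,0,-0.8],"twist":0.5,"claw":80},{"translation":[0.7,0,-0.8],"twist":0.5,"claw":80},{"translation":[0.7,0,-0.8],"twist":0.5,"claw":80},{"translation":[0.7,0,0],"twist":0.5,"claw":80},{"translation":[0.7,0,0],"twist":0.5,"claw":80},{"translation":[0,0,0],"twist":0,"claw":80}]'
python3 - <<'E'
from h import *
from scipy.optimize import least_squares
d=snap('wrist');save(d,'w5')
s=[-90,0,55,115,175,235];q0=[.626,.0733,np.radians(55.4)]
u=lambda t:np.array([-np.sin(t),np.cos(t)])
def run(cam,d):
    pts=[]
    for l,z,ks in(('knob',.084,[0]),('pivot',.054,[1]),('notch0',.084,[2,3,4,5])):
        for x in r.spot_point(l,cam)[:4]:
            p=atz(d,*x['location'],z)[:2];a=(p-q0[:2])@u(q0[2])*1000
            k=min(ks,key=lambda k:abs(a-s[k]))
            if abs(a-s[k])<25: pts.append((k,p)); print(cam,l,k,round(x['confidence'],2),np.round(p,4))
    f=lambda q:np.concatenate([q[:2]+s[k]/1000*u(q[2])-p for k,p in pts])
    q=least_squares(f,q0,loss='soft_l1',f_scale=.003).x
    print(np.round(q,4),np.degrees(q[2]));print(np.round(f(q)*1000,1)); return q
run('wrist',d); run('scene',snap('scene')); run('top',snap('top'))
go()
E
```

```text
clock: 11.13
tool_pos: [0.5788, 0.1348, 0.2823]
eef_rot: [0.439, 0.898, 0.002, -0.001]
contact_force: [-0.7, 0.7, -0.5]
opening: 0.803
wrist knob 0 0.89 [0.6987 0.0203]
wrist pivot 1 0.65 [0.6235 0.0759]
wrist notch0 4 0.86 [0.4777 0.175 ]
wrist notch0 2 0.64 [0.5797 0.1028]
wrist notch0 5 0.62 [0.4328 0.2038]
[0.6243 0.0728 0.9668] 55.392195403195146
[-0.4  1.3  0.8 -3.1  2.6 -2.9 -0.7  1.2 -1.9  2.4]
scene knob 0 0.57 [0.707  0.0216]
scene pivot 1 0.68 [0.6221 0.0747]
scene notch0 5 0.89 [0.4311 0.2066]
scene notch0 4 0.87 [0.4752 0.1665]
scene notch0 3 0.79 [0.5463 0.139 ]
scene notch0 2 0.65 [0.5913 0.1023]
[0.6296 0.0733 0.9858] 56.47965003021311
[ -2.4   2.    7.5  -1.3   2.6  -3.5   8.4   3.5 -12.6  -2.2  -7.6   1.4]
top notch0 2 0.95 [0.5816 0.098 ]
top notch0 5 0.93 [0.4251 0.2104]
top notch0 3 0.83 [0.5372 0.1381]
top notch0 4 0.71 [0.4806 0.1742]
[0.624  0.0703 0.9419] 53.96708538777838
[-2.1  4.6  8.8 -1.8 -6.2 -0.1  1.9 -0.9]
now [0.5833 0.1278 0.2798] yaw 127.41 clock 11.7 open 70.5 F [-0.  -0.2  0.5]
 shift as is [0. 0. 0.]
```

View pics/w5.png

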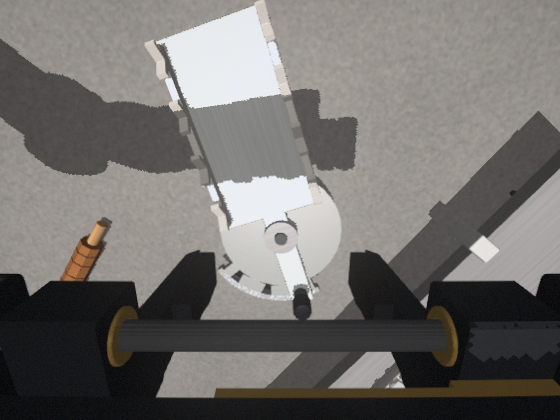

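```bash
python3 -c "
from h import *
go(.542,-.234,.24,80)
d=snap('top')
for o in rollers(d): print(o)
"
```

```text
now [0.5833 0.1278 0.2798] yaw 127.41 clock 11.7 open 70.5 F [-0.  -0.2  0.5]
 twist units 7.902  shift after twist [-9.086  0.553  0.995]
 shift as is [-6.556 -6.315  0.995]
(array([ 584.7, -365.2]), 88.4, 158, 25, 'pix', array([367, 192]), '')
(array([ 544.5, -210.7]), 76.8, 86, 27, 'pix', array([321, 205]), '')
(array([ 475.4, -367.6]), 92.4, 153, 27, 'pix', array([369, 224]), '')
(array([ 427.3, -211.2]), 79.7, 56, 28, 'pix', array([322, 238]), '')
(array([120.9, 809.7]), 3.8, 376, 74, 'pix', array([ 11, 325]), 'EDGE')
```

```bash
python3 -m jog '[{"translation":[0,0,0],"twist":0.99,"claw":80},{"translation":[0,0,0],"twist":0.99,"claw":80},{"translation":[0,0,0],"twist":0.99,"claw":80},{"translation":[0,0,0],"twist":0.99,"claw":80},{"translation":[0,0,0],"twist":0.99,"claw":80},{"translation":[0,0,0],"twist":0.99,"claw":80},{"translation":[0,0,0],"twist":0.98,"claw":80},{"translation":[0,0,0],"twist":0.98,"claw":80},{"translation":[-0.9,0.05,0.1],"twist":0,"claw":80},{"translation":[-0.9,0.05,0.1],"twist":0,"claw":80},{"translation":[-0.9,0.05,0.1],"twist":0,"claw":80},{"translation":[-0.9,0.05,0.1],"twist":0,"claw":80},{"translation":[-0.9,0.05,0.1],"twist":0,"claw":80},{"translation":[-0.9,0.05,0.1],"twist":0,"claw":80},{"translation":[-0.9,0.05,0.1],"twist":0,"claw":80},{"translation":[-0.9,0.05,0.1],"twist":0,"claw":80},{"translation":[-0.9,0.05,0.1],"twist":0,"claw":80},{"translation":[-0.9,0.05,0.1],"twist":0,"claw":80},{"translation":[0,0,0],"twist":0,"claw":80},{"translation":[0,0,0],"twist":0,"claw":80}]'
cat >> h.py <<'E'
def look(near,tipz=.004):
    "wrist picture; find orange roller nearest `near` (m), print its pose and moves to hover/grasp"
    d=snap('wrist');L=[o for o in rollers(d,zt=.017) if 120<o[2]<175 and o[3]<45 and not o[6]]
    for o in L: print(o)
    o=min(L,key=lambda o:np.linalg.norm(o[0]/1000-near));c=o[0]/1000
    print('target',c);go(c[0],c[1],tipz,o[1]);return d
E
python3 -c "
from h import *
look([.552,-.175])
"
```

```text
clock: 13.45
tool_pos: [0.5396, -0.2331, 0.2393]
eef_rot: [0.768, 0.641, -0.001, -0.0]
contact_force: [1.0, 1.6, -0.2]
opening: 0.798
(array([ 553.8, -175.4]), 79.2, 163, 29, 'pix', array([285, 122]), '')
(array([ 428.3, -162.4]), 93.9, 163, 33, 'pix', array([176, 131]), '')
(array([ 839.1, -366.8]), 90.1, 144, 29, 'pix', array([528, 232]), '')
(array([ 586.5, -367.5]), 88.5, 165, 30, 'pix', array([335, 265]), '')
(array([ 475.5, -358.8]), 91.2, 144, 31, 'pix', array([253, 276]), '')
target [ 0.5538 -0.1754]
now [ 0.5405 -0.2304  0.2398] yaw 79.95 clock 13.5 open 70.4 F [0.  1.2 0.2]
 twist units 0.124  shift after twist [1.412 0.07  5.896]
 shift as is [1.411 0.088 5.896]
```

```bash
python3 -m jog '[{"translation":[0.7,0.04,0.8],"twist":0.12,"claw":65},{"translation":[0.71,0.04,0.8],"twist":0,"claw":65},{"translation":[0,0,0.9],"twist":0,"claw":65},{"translation":[0,0,0.9],"twist":0,"claw":65},{"translation":[0,0,0.9],"twist":0,"claw":65},{"translation":[0,0,0.8],"twist":0,"claw":65},{"translation":[0,0,0.5],"twist":0,"claw":65},{"translation":[0,0,0.26],"twist":0,"claw":65},{"translation":[0,0,0],"twist":0,"claw":65},{"translation":[0,0,0],"twist":0,"claw":0},{"translation":[0,0,0],"twist":0,"claw":0},{"translation":[0,0,0],"twist":0,"claw":0},{"translation":[0,0,0],"twist":0,"claw":0},{"translation":[0,0,0],"twist":0,"claw":0},{"translation":[0,0,0],"twist":0,"claw":0}]' 35
python3 -c "
from h import *
go(.554,-.175,.2,55.4)
"
```

```text
clock: 14.75
tool_pos: [0.5543, -0.1766, 0.0084]
eef_rot: [0.77, 0.638, 0.001, 0.001]
contact_force: [-0.5, 0.1, 6.8]
opening: 0.335
now [ 0.5543 -0.1766  0.0084] yaw 79.31 clock 14.8 open 29.5 F [-0.5  0.1  6.8]
 twist units 3.984  shift after twist [ 0.03  -0.029 -4.791]
 shift as is [ 0.039 -0.014 -4.791]
```

```bash
python3 -m jog '[{"translation":[0,0,-0.4],"twist":0,"claw":0},{"translation":[0,0,-0.8],"twist":0,"claw":0},{"translation":[0,0,-0.9],"twist":0.5,"claw":0},{"translation":[0,0,-0.9],"twist":0.7,"claw":0},{"translation":[0,0,-0.9],"twist":0.9,"claw":0},{"translation":[0,0,-0.7],"twist":0.9,"claw":0},{"translation":[0,0,-0.2],"twist":0.9,"claw":0},{"translation":[0,0,0],"twist":0.1,"claw":0},{"translation":[0,0,0],"twist":0,"claw":0}]'
python3 -c "
from h import *
go(.432,.206,.2,55.4)
"
```

```text
clock: 15.5
tool_pos: [0.5532, -0.1766, 0.1993]
eef_rot: [0.885, 0.465, -0.0, 0.0]
contact_force: [-0.6, -0.1, -1.8]
opening: 0.333
now [ 0.5532 -0.1766  0.1993] yaw 55.42 clock 15.5 open 29.3 F [-0.6 -0.1 -1.8]
 twist units 0.003  shift after twist [ 6.153 -7.926 -0.017]
 shift as is [ 6.155 -7.924 -0.017]
```

```bash
python3 -m jog '[{"translation":[0.3,-0.4,0],"twist":0,"claw":0},{"translation":[0.56,-0.72,0],"twist":0,"claw":0},{"translation":[0.56,-0.72,0],"twist":0,"claw":0},{"translation":[0.56,-0.72,0],"twist":0,"claw":0},{"translation":[0.56,-0.72,0],"twist":0,"claw":0},{"translation":[0.56,-0.72,0],"twist":0,"claw":0},{"translation":[0.56,-0.72,0],"twist":0,"claw":0},{"translation":[0.56,-0.72,0],"twist":0,"claw":0},{"translation":[0.56,-0.72,0],"twist":0,"claw":0},{"translation":[0.56,-0.72,0],"twist":0,"claw":0},{"translation":[0.56,-0.72,0],"twist":0,"claw":0},{"translation":[0.26,-0.32,0],"twist":0,"claw":0},{"translation":[0,0,0],"twist":0,"claw":0},{"translation":[0,0,0],"twist":0,"claw":0}]'
python3 - <<'E'
from h import *
go(.432,.206,.2,55.4)
d=snap('wrist')
for x in r.spot_point('notch0','wrist')[:6]: print(round(x['confidence'],2),np.round(x['location']),np.round(atz(d,*x['location'],.084),4))
im=d['img'].copy()
def W(x,y,z,q=(.6255,.0728,np.radians(55.4))): c,sn=np.cos(q[2]),np.sin(q[2]); return [q[0]+c*x-sn*y,q[1]+sn*x+c*y,z]
L=lambda a,b,c:cv2.polylines(im,[np.round(proj(d,[a,b])).astype(int)],False,c)
for y in(.055,.115,.175,.235):
  for x in(-.063,-.053,.053,.063):
    L(W(x,y-.014,.087),W(x,y,.0727),(255,0,0));L(W(x,y,.0727),W(x,y+.014,.087),(255,0,0))
cv2.imwrite('pics/o6.png',cv2.resize(im,(784,588))[:,:,::-1])
E
```

```text
clock: 16.67
tool_pos: [0.432, 0.2066, 0.1978]
eef_rot: [0.885, 0.466, -0.002, 0.0]
contact_force: [0.8, -0.9, -0.4]
opening: 0.335
now [0.432  0.2066 0.1978] yaw 55.58 clock 16.7 open 29.4 F [ 0.8 -0.9 -0.4]
 twist units 0.03  shift after twist [-0.012  0.008 -0.055]
 shift as is [-0.012  0.008 -0.055]
0.9 [204. 485.] [0.5793 0.1055 0.084 ]
0.62 [202. 348.] [0.48   0.1751 0.084 ]
0.61 [203. 419.] [0.5308 0.1397 0.084 ]
```

View pics/o6.png

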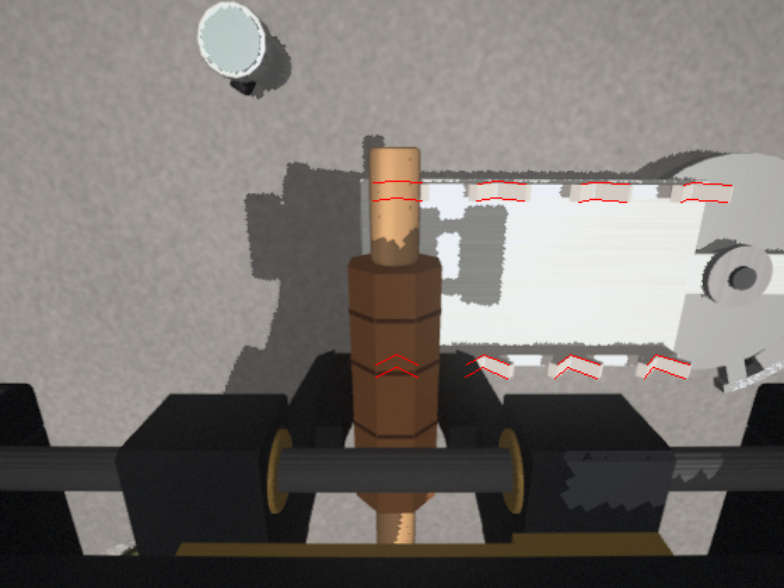

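```bash
python3 -m jog '[{"translation":[0,0,0.5],"twist":0.03,"claw":0},{"translation":[0,0,0.7],"twist":0,"claw":0},{"translation":[0,0,0.7],"twist":0,"claw":0},{"translation":[0,0,0.5],"twist":0,"claw":0},{"translation":[0,0,0.3],"twist":0,"claw":0},{"translation":[0,0,0.15],"twist":0,"claw":0},{"translation":[0,0,0.1],"twist":0,"claw":0},{"translation":[0,0,0],"twist":0,"claw":0},{"translation":[0,0,0],"twist":0,"claw":0}]'
python3 -c "
from h import *
go(.432,.206,.0775,55.4)
"
```

```text
clock: 17.52
tool_pos: [0.4337, 0.2061, 0.0815]
eef_rot: [0.887, 0.462, 0.0, 0.0]
contact_force: [-1.5, -0.1, -0.4]
opening: 0.335
now [0.4337 0.2061 0.0815] yaw 55.09 clock 17.5 open 29.5 F [-1.5 -0.1 -0.4]
 twist units -0.051  shift after twist [-0.027 -0.035  0.1  ]
 shift as is [-0.027 -0.034  0.1  ]
```

```bash
python3 -m jog '[{"translation":[-0.02,-0.02,0.08],"twist":0,"claw":0},{"translation":[0,0,0],"twist":0,"claw":0},{"translation":[0,0,0],"twist":0,"claw":0},{"translation":[0,0,0],"twist":0,"claw":36},{"translation":[0,0,0],"twist":0,"claw":40},{"translation":[0,0,0],"twist":0,"claw":48},{"translation":[0,0,0],"twist":0,"claw":48},{"translation":[0,0,0],"twist":0,"claw":48},{"translation":[0,0,-0.4],"twist":0,"claw":48},{"translation":[0,0,-0.7],"twist":0,"claw":48},{"translation":[0,0,-0.8],"twist":0,"claw":60},{"translation":[0,0,-0.8],"twist":0,"claw":60},{"translation":[0,0,-0.3],"twist":0,"claw":60},{"translation":[-0.8,0,0],"twist":0,"claw":60},{"translation":[-0.8,0,0],"twist":0,"claw":60},{"translation":[0,0,0],"twist":0,"claw":60}]'
cat >> h.py <<'E'
Q=(.6255,.0728,np.radians(55.4))
def W(x,y,z,q=Q): c,sn=np.cos(q[2]),np.sin(q[2]); return [q[0]+c*x-sn*y,q[1]+sn*x+c*y,z]
def racked(d,q=Q,pr=True):
    "orange things near notches: position in rack frame, mm (axis heights .084)"
    for o in rollers(d,zt=.086):
        if o[2]<60: continue
        p=o[0]/1000-np.array(q[:2]);c,s=np.cos(q[2]),np.sin(q[2])
        x,y=c*p[0]+s*p[1],-s*p[0]+c*p[1]
        if abs(x)<.1 and .0<y<.3: print('rack-frame x %.1f y %.1f'%(x*1000,y*1000),'dang',round((o[1]-np.degrees(q[2])+90)%180-90,1),*o[2:])
E
python3 - <<'E'
from h import *
d=snap('wrist');racked(d);save(d,'w7')
d=snap('top');racked(d)
for o in rollers(d):print(o)
go(.4283+.003,-.162-.06,.24,94)
E
```

```text
clock: 18.85
tool_pos: [0.3907, 0.1473, 0.1977]
eef_rot: [0.887, 0.461, -0.004, 0.002]
contact_force: [-0.2, -0.2, -0.4]
opening: 0.597
rack-frame x 0.7 y 234.7 dang -0.2 161 30 pix [283 106] EDGE
(array([ 584.6, -367.1]), 88.4, 155, 25, 'pix', array([367, 192]), '')
(array([ 475.2, -369. ]), 92.1, 157, 28, 'pix', array([369, 224]), '')
(array([ 427.6, -162.9]), 95.7, 157, 28, 'pix', array([309, 239]), '')
(array([119.8, 818.7]), 2.5, 376, 53, 'pix', array([ 11, 325]), 'EDGE')
now [0.395  0.1527 0.1981] yaw 55.07 clock 18.9 open 52.7 F [0.9 0.4 0.4]
 twist units -6.489  shift after twist [-9.408  0.251 -1.048]
 shift as is [-7.16   6.108 -1.048]
```

View pics/w7.png

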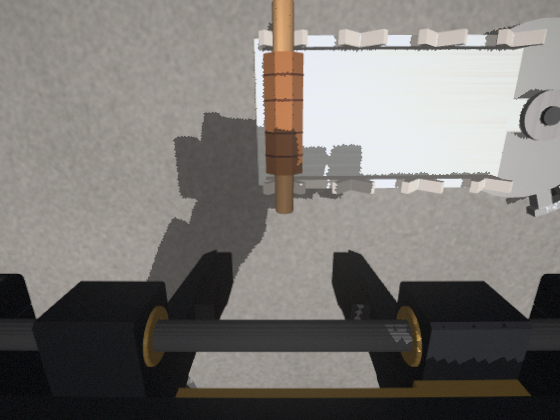

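```bash
python3 -m jog '[{"translation":[0,0,-0.1],"twist":-0.93,"claw":70},{"translation":[0,0,-0.1],"twist":-0.93,"claw":70},{"translation":[0,0,-0.1],"twist":-0.93,"claw":70},{"translation":[0,0,-0.1],"twist":-0.93,"claw":70},{"translation":[0,0,-0.1],"twist":-0.93,"claw":70},{"translation":[0,0,-0.1],"twist":-0.93,"claw":70},{"translation":[0,0,-0.1],"twist":-0.91,"claw":70},{"translation":[-0.94,0.025,0],"twist":0,"claw":70},{"translation":[-0.94,0.025,0],"twist":0,"claw":70},{"translation":[-0.94,0.025,0],"twist":0,"claw":70},{"translation":[-0.94,0.025,0],"twist":0,"claw":70},{"translation":[-0.94,0.025,0],"twist":0,"claw":70},{"translation":[-0.94,0.025,0],"twist":0,"claw":70},{"translation":[-0.94,0.025,0],"twist":0,"claw":70},{"translation":[-0.94,0.025,0],"twist":0,"claw":70},{"translation":[-0.94,0.025,0],"twist":0,"claw":70},{"translation":[-0.94,0.025,0],"twist":0,"claw":70},{"translation":[0,0,0],"twist":0,"claw":70},{"translation":[0,0,0],"twist":0,"claw":70}]'
python3 -c "
from h import *
look([.428,-.162])
"
```

```text
clock: 20.53
tool_pos: [0.4332, -0.2226, 0.2255]
eef_rot: [0.683, 0.73, 0.001, 0.0]
contact_force: [-0.0, 0.2, -0.7]
opening: 0.701
(array([ 428. , -162.2]), 94.5, 162, 29, 'pix', array([281, 122]), '')
(array([ 475.6, -350.2]), 91.3, 127, 30, 'pix', array([308, 281]), '')
target [ 0.428  -0.1622]
now [ 0.4332 -0.2205  0.2257] yaw 94.01 clock 20.6 open 61.6 F [0.2 1.3 0.9]
 twist units -0.082  shift after twist [ 1.462 -0.015  5.543]
 shift as is [ 1.462 -0.028  5.543]
```

```bash
python3 -m jog '[{"translation":[0.73,0,0.8],"twist":-0.08,"claw":65},{"translation":[0.73,-0.02,0.8],"twist":0,"claw":65},{"translation":[0,0,0.8],"twist":0,"claw":65},{"translation":[0,0,0.8],"twist":0,"claw":65},{"translation":[0,0,0.8],"twist":0,"claw":65},{"translation":[0,0,0.8],"twist":0,"claw":65},{"translation":[0,0,0.5],"twist":0,"claw":65},{"translation":[0,0,0.24],"twist":0,"claw":65},{"translation":[0,0,0],"twist":0,"claw":65},{"translation":[0,0,0],"twist":0,"claw":0},{"translation":[0,0,0],"twist":0,"claw":0},{"translation":[0,0,0],"twist":0,"claw":0},{"translation":[0,0,0],"twist":0,"claw":0},{"translation":[0,0,0],"twist":0,"claw":0},{"translation":[0,0,0],"twist":0,"claw":0}]' 35
python3 -c "
from h import *
go(None,None,.2,55.4)
"
```

```text
clock: 21.83
tool_pos: [0.4275, -0.1648, 0.0131]
eef_rot: [0.679, 0.735, 0.0, 0.0]
contact_force: [-0.2, 1.1, 6.6]
opening: 0.334
now [ 0.4275 -0.1648  0.0131] yaw 94.54 clock 21.8 open 29.4 F [-0.2  1.1  6.6]
 twist units 6.524  shift after twist [ 0.     0.    -4.674]
 shift as is [ 0.     0.    -4.674]
```

```bash
python3 -m jog '[{"translation":[0,0,0],"twist":0,"claw":60},{"translation":[0,0,0],"twist":0,"claw":60},{"translation":[0,0,0],"twist":0,"claw":60},{"translation":[0,0,0],"twist":0,"claw":60},{"translation":[0,0,0],"twist":0,"claw":60}]'
python3 -c "
from h import *
look([.428,-.162])"
```

```text
clock: 22.25
tool_pos: [0.4267, -0.1649, 0.0123]
eef_rot: [0.678, 0.735, -0.001, -0.0]
contact_force: [0.2, 0.6, -1.0]
opening: 0.601Traceback (most recent call last):
  File "<string>", line 3, in <module>
    look([.428,-.162])
    ~~~~^^^^^^^^^^^^^^
  File "h.py", line 59, in look
    o=min(L,key=lambda o:np.linalg.norm(o[0]/1000-near));c=o[0]/1000
ValueError: min() iterable argument is empty
```

```bash
python3 -m jog '[{"translation":[0.04,0,0.1],"twist":0,"claw":60},{"translation":[0.03,0,0.1],"twist":0,"claw":60},{"translation":[0,0,0],"twist":0,"claw":0},{"translation":[0,0,0],"twist":0,"claw":0},{"translation":[0,0,0],"twist":0,"claw":0},{"translation":[0,0,0],"twist":0,"claw":0},{"translation":[0,0,0],"twist":0,"claw":0},{"translation":[0,0,0],"twist":0,"claw":0}]' 35
python3 -c "
from h import *
go(None,None,.2,55.4)
"
```

```text
clock: 22.97
tool_pos: [0.4268, -0.1627, 0.0057]
eef_rot: [0.678, 0.735, -0.001, -0.0]
contact_force: [0.0, 0.5, -0.1]
opening: 0.337
now [ 0.4268 -0.1627  0.0057] yaw 94.55 clock 23.0 open 29.6 F [ 0.   0.5 -0.1]
 twist units 6.525  shift after twist [ 0.     0.    -4.858]
 shift as is [ 0.     0.    -4.858]
```

```bash
python3 -m jog '[{"translation":[0,0,-0.4],"twist":0,"claw":0},{"translation":[0,0,-0.8],"twist":0.5,"claw":0},{"translation":[0,0,-0.8],"twist":0.9,"claw":0},{"translation":[0,0,-0.8],"twist":0.9,"claw":0},{"translation":[0,0,-0.8],"twist":0.9,"claw":0},{"translation":[0,0,-0.7],"twist":0.9,"claw":0},{"translation":[0,0,-0.4],"twist":0.9,"claw":0},{"translation":[0,0,-0.2],"twist":0.9,"claw":0},{"translation":[0,0,0],"twist":0.6,"claw":0},{"translation":[0,0,0],"twist":0,"claw":0}]'
python3 -c "
from h import *
w=W(0,.175,0);go(w[0],w[1],.2,55.4)
"
```

```text
clock: 23.8
tool_pos: [0.4287, -0.1643, 0.1757]
eef_rot: [0.878, 0.478, 0.001, 0.007]
contact_force: [-0.8, 0.1, -1.4]
opening: 0.339
now [ 0.4287 -0.1643  0.1757] yaw 57.13 clock 23.8 open 29.8 F [-0.8  0.1 -1.4]
 twist units 0.288  shift after twist [ 7.673 -3.69  -0.607]
 shift as is [ 7.78  -3.457 -0.607]
```

```bash
python3 -m jog '[{"translation":[0,0,-0.3],"twist":0.29,"claw":0},{"translation":[0.3,-0.15,-0.3],"twist":0,"claw":0},{"translation":[0.77,-0.37,0],"twist":0,"claw":0},{"translation":[0.77,-0.37,0],"twist":0,"claw":0},{"translation":[0.77,-0.37,0],"twist":0,"claw":0},{"translation":[0.77,-0.37,0],"twist":0,"claw":0},{"translation":[0.77,-0.37,0],"twist":0,"claw":0},{"translation":[0.77,-0.37,0],"twist":0,"claw":0},{"translation":[0.77,-0.37,0],"twist":0,"claw":0},{"translation":[0.77,-0.37,0],"twist":0,"claw":0},{"translation":[0.77,-0.37,0],"twist":0,"claw":0},{"translation":[0.45,-0.21,0],"twist":0,"claw":0},{"translation":[0,0,0],"twist":0,"claw":0},{"translation":[0,0,0],"twist":0,"claw":0}]'
python3 -c "
from h import *
w=W(0,.175,0);go(w[0],w[1],.0757,55.4)
d=snap('wrist');racked(d)
"
```

```text
clock: 24.97
tool_pos: [0.4802, 0.1739, 0.1955]
eef_rot: [0.884, 0.468, 0.001, 0.006]
contact_force: [-0.3, -0.5, -2.0]
opening: 0.338
now [0.4802 0.1739 0.1955] yaw 55.76 clock 25.0 open 29.7 F [-0.3 -0.5 -2. ]
 twist units 0.06  shift after twist [-0.018  0.052  2.995]
 shift as is [-0.018  0.052  2.995]
rack-frame x -18.8 y 176.1 dang 0.0 197 59 pix [282 225] 
rack-frame x 3.6 y 234.9 dang 0.8 145 32 pix [213 195]
```

```bash
python3 -m jog '[{"translation":[-0.02,0.05,0.5],"twist":0.06,"claw":0},{"translation":[0,0,0.7],"twist":0,"claw":0},{"translation":[0,0,0.7],"twist":0,"claw":0},{"translation":[0,0,0.5],"twist":0,"claw":0},{"translation":[0,0,0.3],"twist":0,"claw":0},{"translation":[0,0,0.15],"twist":0,"claw":0},{"translation":[0,0,0.1],"twist":0,"claw":0},{"translation":[0,0,0],"twist":0,"claw":0},{"translation":[0,0,0],"twist":0,"claw":0}]'
python3 -c "
from h import *
w=W(0,.175,0);go(w[0],w[1],.0752,55.4)
"
```

```text
clock: 25.77
tool_pos: [0.4835, 0.1696, 0.0787]
eef_rot: [0.886, 0.463, 0.002, 0.006]
contact_force: [1.0, -0.7, -1.2]
opening: 0.337
now [0.4835 0.1696 0.0787] yaw 55.12 clock 25.8 open 29.7 F [ 1.  -0.7 -1.2]
 twist units -0.047  shift after twist [ 0.024 -0.079  0.089]
 shift as is [ 0.023 -0.079  0.089]
```

```bash
python3 -m jog '[{"translation":[0.02,-0.07,0],"twist":-0.04,"claw":0},{"translation":[0,0,0.05],"twist":0,"claw":0},{"translation":[0,0,0.03],"twist":0,"claw":0},{"translation":[0,0,0],"twist":0,"claw":0},{"translation":[0,0,0],"twist":0,"claw":36},{"translation":[0,0,0],"twist":0,"claw":40},{"translation":[0,0,0],"twist":0,"claw":46},{"translation":[0,0,0],"twist":0,"claw":46},{"translation":[0,0,0],"twist":0,"claw":46},{"translation":[0,0,-0.4],"twist":0,"claw":46},{"translation":[0,0,-0.7],"twist":0,"claw":46},{"translation":[0,0,-0.8],"twist":0,"claw":60},{"translation":[0,0,-0.8],"twist":0,"claw":60},{"translation":[0,0,-0.4],"twist":0,"claw":60},{"translation":[-0.8,0,0],"twist":0,"claw":60},{"translation":[-0.8,0,0],"twist":0,"claw":60},{"translation":[0,0,0],"twist":0,"claw":60}]'
python3 - <<'E'
from h import *
d=snap('wrist');racked(d);save(d,'w8')
d=snap('top')
for o in rollers(d):print(o)
go(.4755,-.369-.06,.24,92)
E
```

```text
clock: 27.18
tool_pos: [0.4394, 0.1142, 0.1989]
eef_rot: [0.886, 0.463, -0.003, 0.008]
contact_force: [-1.4, -0.8, -0.6]
opening: 0.6
rack-frame x 0.1 y 174.7 dang 0.8 163 30 pix [283 106] EDGE
rack-frame x -3.4 y 234.9 dang 0.7 164 32 pix [207 111] 
(array([ 584.6, -367. ]), 88.4, 155, 25, 'pix', array([367, 192]), '')
(array([ 475.6, -367.3]), 91.8, 154, 28, 'pix', array([369, 224]), '')
(array([118.7, 831.6]), 177.7, 374, 60, 'pix', array([ 11, 325]), 'EDGE')
now [0.4434 0.1195 0.1993] yaw 55.3 clock 27.3 open 52.8 F [0.2 0.5 0.1]
 twist units -6.116  shift after twist [-13.733   0.323  -1.017]
 shift as is [-10.818   8.466  -1.017]
```

```bash
python3 -m jog '[{"translation":[0,0,-0.15],"twist":-0.88,"claw":70},{"translation":[0,0,-0.15],"twist":-0.88,"claw":70},{"translation":[0,0,-0.15],"twist":-0.88,"claw":70},{"translation":[0,0,-0.15],"twist":-0.88,"claw":70},{"translation":[0,0,-0.15],"twist":-0.88,"claw":70},{"translation":[0,0,-0.15],"twist":-0.86,"claw":70},{"translation":[0,0,-0.1],"twist":-0.85,"claw":70},{"translation":[-0.98,0.02,0],"twist":0,"claw":70},{"translation":[-0.98,0.02,0],"twist":0,"claw":70},{"translation":[-0.98,0.02,0],"twist":0,"claw":70},{"translation":[-0.98,0.02,0],"twist":0,"claw":70},{"translation":[-0.98,0.02,0],"twist":0,"claw":70},{"translation":[-0.98,0.02,0],"twist":0,"claw":70},{"translation":[-0.98,0.02,0],"twist":0,"claw":70},{"translation":[-0.98,0.02,0],"twist":0,"claw":70},{"translation":[-0.98,0.02,0],"twist":0,"claw":70},{"translation":[-0.98,0.02,0],"twist":0,"claw":70},{"translation":[-0.98,0.02,0],"twist":0,"claw":70},{"translation":[-0.98,0.02,0],"twist":0,"claw":70}]'
python3 -m jog '[{"translation":[-0.98,0.02,0],"twist":0,"claw":70},{"translation":[-0.98,0.02,0],"twist":0,"claw":70},{"translation":[0,0,0],"twist":0,"claw":70},{"translation":[0,0,0],"twist":0,"claw":70}]'
python3 -c "
from h import *
print(r.get_state()['eef_rot'])
look([.475,-.368])
"
```

```text
clock: 28.87
tool_pos: [0.471, -0.3504, 0.2441]
eef_rot: [0.694, 0.72, 0.0, 0.007]
contact_force: [0.9, 0.2, 0.1]
opening: 0.703
clock: 29.2
tool_pos: [0.4746, -0.4293, 0.2438]
eef_rot: [0.696, 0.718, -0.0, 0.007]
contact_force: [1.1, 1.3, -1.0]
opening: 0.702
[ 6.96137392e-01  7.17878759e-01 -2.41673964e-04  6.53917610e-03]
(array([ 476.2, -369.3]), 91.2, 163, 29, 'pix', array([283, 119]), '')
(array([ 586.2, -367.7]), 88.0, 162, 33, 'pix', array([378, 121]), '')
target [ 0.4762 -0.3693]
now [ 0.4753 -0.4266  0.2443] yaw 92.0 clock 29.2 open 61.5 F [ 1.   1.3 -0.2]
 twist units 0.133  shift after twist [1.433 0.054 6.006]
 shift as is [1.432 0.074 6.006]
```

```bash
python3 -m jog '[{"translation":[0.71,0.03,0.7],"twist":0.13,"claw":65},{"translation":[0.72,0.03,0.8],"twist":0,"claw":65},{"translation":[0,0,0.9],"twist":0,"claw":65},{"translation":[0,0,0.9],"twist":0,"claw":65},{"translation":[0,0,0.9],"twist":0,"claw":65},{"translation":[0,0,0.8],"twist":0,"claw":65},{"translation":[0,0,0.4],"twist":0,"claw":65},{"translation":[0,0,0],"twist":0,"claw":65},{"translation":[0,0,0],"twist":0,"claw":65}]'
python3 -c "
from h import *
go(.4762,-.3693,.004,91.2)
"
```

```text
clock: 30.0
tool_pos: [0.4778, -0.3705, 0.0294]
eef_rot: [0.698, 0.716, 0.0, 0.006]
contact_force: [0.9, -0.3, 0.9]
opening: 0.648
now [ 0.4778 -0.3705  0.0294] yaw 91.43 clock 30.0 open 57.0 F [ 0.9 -0.3  0.9]
 twist units 0.038  shift after twist [ 0.031 -0.04   0.635]
 shift as is [ 0.031 -0.04   0.635]
```

```bash
python3 -m jog '[{"translation":[0.03,-0.04,0.3],"twist":0.03,"claw":65},{"translation":[0,0,0.2],"twist":0,"claw":65},{"translation":[0,0,0.1],"twist":0,"claw":65},{"translation":[0,0,0],"twist":0,"claw":65},{"translation":[0,0,0],"twist":0,"claw":0},{"translation":[0,0,0],"twist":0,"claw":0},{"translation":[0,0,0],"twist":0,"claw":0},{"translation":[0,0,0],"twist":0,"claw":0},{"translation":[0,0,0],"twist":0,"claw":0},{"translation":[0,0,0],"twist":0,"claw":0}]' 35
python3 -c "
from h import *
go(None,None,.2,55.4)
"
```

```text
clock: 30.83
tool_pos: [0.4758, -0.3719, 0.0057]
eef_rot: [0.7, 0.714, -0.0, 0.007]
contact_force: [-0.3, -0.3, 1.6]
opening: 0.333
now [ 0.4758 -0.3719  0.0057] yaw 91.08 clock 30.8 open 29.3 F [-0.3 -0.3  1.6]
 twist units 5.947  shift after twist [ 0.     0.    -4.858]
 shift as is [ 0.     0.    -4.858]
```

```bash
python3 -m jog '[{"translation":[0,0,-0.4],"twist":0,"claw":0},{"translation":[0,0,-0.8],"twist":0.5,"claw":0},{"translation":[0,0,-0.8],"twist":0.9,"claw":0},{"translation":[0,0,-0.8],"twist":0.9,"claw":0},{"translation":[0,0,-0.8],"twist":0.9,"claw":0},{"translation":[0,0,-0.8],"twist":0.9,"claw":0},{"translation":[0,0,-0.4],"twist":0.9,"claw":0},{"translation":[0,0,-0.1],"twist":0.9,"claw":0},{"translation":[0,0,0],"twist":0,"claw":0},{"translation":[0,0,0],"twist":0,"claw":0}]'
python3 -c "
from h import *
w=W(0,.115,0);go(w[0],w[1],.2,55.4)
"
```

```text
clock: 31.67
tool_pos: [0.4734, -0.3698, 0.2012]
eef_rot: [0.884, 0.468, 0.001, 0.006]
contact_force: [0.3, -0.9, -1.4]
opening: 0.335
now [ 0.4734 -0.3698  0.2012] yaw 55.84 clock 31.7 open 29.5 F [ 0.3 -0.9 -1.4]
 twist units 0.074  shift after twist [11.266 -6.028  0.029]
 shift as is [11.312 -5.94   0.029]
```

```bash
python3 -m jog '[{"translation":[0.35,-0.2,0],"twist":0.07,"claw":0},{"translation":[0.86,-0.46,0],"twist":0,"claw":0},{"translation":[0.86,-0.46,0],"twist":0,"claw":0},{"translation":[0.86,-0.46,0],"twist":0,"claw":0},{"translation":[0.86,-0.46,0],"twist":0,"claw":0},{"translation":[0.86,-0.46,0],"twist":0,"claw":0},{"translation":[0.86,-0.46,0],"twist":0,"claw":0},{"translation":[0.86,-0.46,0],"twist":0,"claw":0},{"translation":[0.86,-0.46,0],"twist":0,"claw":0},{"translation":[0.86,-0.46,0],"twist":0,"claw":0},{"translation":[0.86,-0.46,0],"twist":0,"claw":0},{"translation":[0.86,-0.46,0],"twist":0,"claw":0},{"translation":[0.86,-0.46,0],"twist":0,"claw":0},{"translation":[0.55,-0.29,0],"twist":0,"claw":0},{"translation":[0,0,0],"twist":0,"claw":0},{"translation":[0,0,0],"twist":0,"claw":0}]'
python3 -c "
from h import *
w=W(0,.115,0);go(w[0],w[1],.0757,55.4)
d=snap('wrist');racked(d)
"
```

```text
clock: 33.0
tool_pos: [0.5309, 0.1377, 0.1956]
eef_rot: [0.884, 0.467, 0.0, 0.006]
contact_force: [-1.5, -1.3, -0.7]
opening: 0.337
now [0.5309 0.1377 0.1956] yaw 55.62 clock 33.0 open 29.7 F [-1.5 -1.3 -0.7]
 twist units 0.036  shift after twist [ 0.007 -0.007  2.998]
 shift as is [ 0.007 -0.007  2.998]
rack-frame x -16.9 y 114.2 dang 0.3 203 59 pix [282 222] 
rack-frame x 3.5 y 174.8 dang 0.4 153 31 pix [211 192] 
rack-frame x 0.8 y 234.7 dang 0.4 152 35 pix [142 198]
```

```bash
python3 -m jog '[{"translation":[0,-0.03,0.5],"twist":0.03,"claw":0},{"translation":[0,-0.03,0.7],"twist":0,"claw":0},{"translation":[0,0,0.7],"twist":0,"claw":0},{"translation":[0,0,0.5],"twist":0,"claw":0},{"translation":[0,0,0.3],"twist":0,"claw":0},{"translation":[0,0,0.15],"twist":0,"claw":0},{"translation":[0,0,0],"twist":0,"claw":0},{"translation":[0,0,0],"twist":0,"claw":0}]'
python3 -c "
from h import *
w=W(0,.115,0);go(w[0],w[1],.0752,55.4)
"
```

```text
clock: 33.72
tool_pos: [0.531, 0.1351, 0.0828]
eef_rot: [0.887, 0.462, 0.001, 0.007]
contact_force: [-0.4, 0.2, -1.0]
opening: 0.334
now [0.531  0.1351 0.0828] yaw 55.03 clock 33.7 open 29.4 F [-0.4  0.2 -1. ]
 twist units -0.061  shift after twist [ 0.06  -0.046  0.191]
 shift as is [ 0.06  -0.046  0.191]
```

```bash
python3 -m jog '[{"translation":[0.06,-0.045,0.08],"twist":-0.06,"claw":0},{"translation":[0,0,0.06],"twist":0,"claw":0},{"translation":[0,0,0.04],"twist":0,"claw":0},{"translation":[0,0,0],"twist":0,"claw":0},{"translation":[0,0,0],"twist":0,"claw":36},{"translation":[0,0,0],"twist":0,"claw":40},{"translation":[0,0,0],"twist":0,"claw":46},{"translation":[0,0,0],"twist":0,"claw":46},{"translation":[0,0,0],"twist":0,"claw":46},{"translation":[0,0,-0.4],"twist":0,"claw":46},{"translation":[0,0,-0.7],"twist":0,"claw":46},{"translation":[0,0,-0.8],"twist":0,"claw":60},{"translation":[0,0,-0.8],"twist":0,"claw":60},{"translation":[0,0,-0.4],"twist":0,"claw":60},{"translation":[-0.8,0,0],"twist":0,"claw":60},{"translation":[-0.8,0,0],"twist":0,"claw":60},{"translation":[0,0,0],"twist":0,"claw":60}]'
python3 - <<'E'
from h import *
d=snap('wrist');racked(d);save(d,'w9')
d=snap('top')
for o in rollers(d):print(o)
go(.586,-.3675-.06,.24,88)
E
```

```text
clock: 35.13
tool_pos: [0.4892, 0.081, 0.1994]
eef_rot: [0.886, 0.463, -0.003, 0.008]
contact_force: [-1.8, -1.1, 1.3]
opening: 0.603
rack-frame x 0.5 y 175.0 dang 0.1 165 31 pix [208 108] EDGE
rack-frame x 2.6 y 114.8 dang 0.5 160 30 pix [283 104] EDGE
rack-frame x -3.1 y 234.4 dang 0.5 164 35 pix [132 114] 
(array([ 584.6, -367.1]), 88.4, 155, 25, 'pix', array([367, 192]), '')
(array([520.6, 225.8]), 55.1, 67, 23, 'pix', array([196, 215]), '')
(array([441.7, 221.9]), 55.4, 155, 25, 'pix', array([196, 238]), '')
(array([120.3, 815.3]), 3.3, 376, 60, 'pix', array([ 11, 325]), 'EDGE')
now [0.4929 0.0863 0.1999] yaw 55.35 clock 35.2 open 53.0 F [0.2 0.7 0.1]
 twist units -5.442  shift after twist [-12.757   2.773  -1.002]
 shift as is [-9.245  9.218 -1.002]
```

View pics/w9.png

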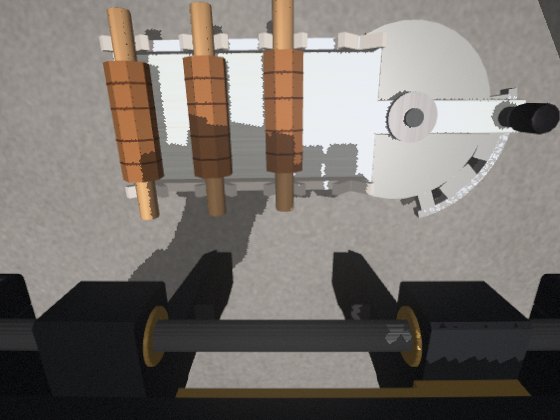

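```bash
python3 -m jog '[{"translation":[0,0,-0.2],"twist":-0.9,"claw":70},{"translation":[0,0,-0.2],"twist":-0.9,"claw":70},{"translation":[0,0,-0.2],"twist":-0.9,"claw":70},{"translation":[0,0,-0.2],"twist":-0.9,"claw":70},{"translation":[0,0,-0.2],"twist":-0.9,"claw":70},{"translation":[0,0,0],"twist":-0.9,"claw":70},{"translation":[-0.95,0.2,0],"twist":0,"claw":70},{"translation":[-0.95,0.2,0],"twist":0,"claw":70},{"translation":[-0.95,0.2,0],"twist":0,"claw":70},{"translation":[-0.95,0.2,0],"twist":0,"claw":70},{"translation":[-0.95,0.2,0],"twist":0,"claw":70},{"translation":[-0.95,0.2,0],"twist":0,"claw":70},{"translation":[-0.95,0.2,0],"twist":0,"claw":70},{"translation":[-0.95,0.2,0],"twist":0,"claw":70},{"translation":[-0.95,0.2,0],"twist":0,"claw":70},{"translation":[-0.95,0.2,0],"twist":0,"claw":70},{"translation":[-0.95,0.2,0],"twist":0,"claw":70},{"translation":[-0.95,0.2,0],"twist":0,"claw":70},{"translation":[-0.95,0.2,0],"twist":0,"claw":70},{"translation":[0,0,0],"twist":0,"claw":70}]'
python3 -m jog '[{"translation":[0,0,0],"twist":0,"claw":70},{"translation":[0,0,0],"twist":0,"claw":70}]' >/dev/null
python3 -c "
from h import *
look([.586,-.3675])
"
```

```text
clock: 36.9
tool_pos: [0.5779, -0.4196, 0.2438]
eef_rot: [0.724, 0.689, -0.002, 0.009]
contact_force: [-0.8, -1.3, -0.4]
opening: 0.703
(array([ 586.7, -368.1]), 87.4, 162, 29, 'pix', array([285, 138]), '')
target [ 0.5867 -0.3681]
now [ 0.5796 -0.4071  0.2453] yaw 88.01 clock 37.1 open 61.3 F [0.2 0.1 0.2]
 twist units 0.102  shift after twist [0.982 0.133 6.031]
 shift as is [0.98  0.144 6.031]
```

```bash
python3 -m jog '[{"translation":[0.5,0.07,0.7],"twist":0.1,"claw":65},{"translation":[0.48,0.06,0.8],"twist":0,"claw":65},{"translation":[0,0,0.9],"twist":0,"claw":65},{"translation":[0,0,0.9],"twist":0,"claw":65},{"translation":[0,0,0.9],"twist":0,"claw":65},{"translation":[0,0,0.8],"twist":0,"claw":65},{"translation":[0,0,0.4],"twist":0,"claw":65},{"translation":[0,0,0],"twist":0,"claw":65},{"translation":[0,0,0],"twist":0,"claw":65}]'
python3 -c "
from h import *
go(.5867,-.3681,.004,87.4)
"
```

```text
clock: 37.87
tool_pos: [0.588, -0.3714, 0.0297]
eef_rot: [0.723, 0.69, 0.0, 0.006]
contact_force: [-0.1, -0.5, 0.4]
opening: 0.65
now [ 0.588  -0.3714  0.0297] yaw 87.33 clock 37.9 open 57.2 F [-0.1 -0.5  0.4]
 twist units -0.011  shift after twist [ 0.081 -0.036  0.642]
 shift as is [ 0.081 -0.037  0.642]
```

```bash
python3 -m jog '[{"translation":[0.08,-0.03,0.3],"twist":0,"claw":65},{"translation":[0,0,0.2],"twist":0,"claw":65},{"translation":[0,0,0.11],"twist":0,"claw":65},{"translation":[0,0,0],"twist":0,"claw":65},{"translation":[0,0,0],"twist":0,"claw":0},{"translation":[0,0,0],"twist":0,"claw":0},{"translation":[0,0,0],"twist":0,"claw":0},{"translation":[0,0,0],"twist":0,"claw":0},{"translation":[0,0,0],"twist":0,"claw":0},{"translation":[0,0,0],"twist":0,"claw":0}]' 35
python3 -c "
from h import *
go(None,None,.2,55.4)
"
python3 -m jog '[{"translation":[0,0,-0.4],"twist":0,"claw":0},{"translation":[0,0,-0.8],"twist":0.4,"claw":0},{"translation":[0,0,-0.8],"twist":0.8,"claw":0},{"translation":[0,0,-0.8],"twist":0.8,"claw":0},{"translation":[0,0,-0.8],"twist":0.8,"claw":0},{"translation":[0,0,-0.8],"twist":0.8,"claw":0},{"translation":[0,0,-0.4],"twist":0.8,"claw":0},{"translation":[0,0,-0.1],"twist":0.85,"claw":0},{"translation":[0,0,0],"twist":0,"claw":0},{"translation":[0,0,0],"twist":0,"claw":0}]'
python3 -c "
from h import *
w=W(0,.055,0);go(w[0],w[1],.2,55.4)
"
```

```text
clock: 38.7
tool_pos: [0.5867, -0.3698, 0.0051]
eef_rot: [0.724, 0.69, -0.0, 0.007]
contact_force: [0.4, -0.9, 1.3]
opening: 0.336
now [ 0.5867 -0.3698  0.0051] yaw 87.24 clock 38.7 open 29.6 F [ 0.4 -0.9  1.3]
 twist units 5.307  shift after twist [ 0.     0.    -4.874]
 shift as is [ 0.     0.    -4.874]
clock: 39.53
tool_pos: [0.5846, -0.3675, 0.2014]
eef_rot: [0.883, 0.469, 0.001, 0.007]
contact_force: [-0.4, -0.4, -1.7]
opening: 0.335
now [ 0.5846 -0.3675  0.2014] yaw 55.92 clock 39.5 open 29.4 F [-0.4 -0.4 -1.7]
 twist units 0.086  shift after twist [ 9.641 -6.783  0.036]
 shift as is [ 9.702 -6.696  0.036]
```

```bash
python3 -m jog '[{"translation":[0.4,-0.28,0],"twist":0.08,"claw":0},{"translation":[0.8,-0.56,0],"twist":0,"claw":0},{"translation":[0.8,-0.56,0],"twist":0,"claw":0},{"translation":[0.8,-0.56,0],"twist":0,"claw":0},{"translation":[0.8,-0.56,0],"twist":0,"claw":0},{"translation":[0.8,-0.56,0],"twist":0,"claw":0},{"translation":[0.8,-0.56,0],"twist":0,"claw":0},{"translation":[0.8,-0.56,0],"twist":0,"claw":0},{"translation":[0.8,-0.56,0],"twist":0,"claw":0},{"translation":[0.8,-0.56,0],"twist":0,"claw":0},{"translation":[0.8,-0.56,0],"twist":0,"claw":0},{"translation":[0.8,-0.56,0],"twist":0,"claw":0},{"translation":[0.44,-0.34,0],"twist":0,"claw":0},{"translation":[0,0,0],"twist":0,"claw":0},{"translation":[0,0,0],"twist":0,"claw":0}]'
python3 -c "
from h import *
w=W(0,.055,0);go(w[0],w[1],.0757,55.4)
d=snap('wrist');racked(d)
"
```

```text
clock: 40.78
tool_pos: [0.5803, 0.1054, 0.1952]
eef_rot: [0.885, 0.466, 0.001, 0.006]
contact_force: [0.7, -1.0, -0.9]
opening: 0.339
now [0.5803 0.1054 0.1952] yaw 55.6 clock 40.8 open 29.9 F [ 0.7 -1.  -0.9]
 twist units 0.034  shift after twist [-0.029  0.017  2.987]
 shift as is [-0.029  0.017  2.987]
rack-frame x 7.6 y 114.8 dang 0.6 154 31 pix [212 190] 
rack-frame x -16.4 y 56.0 dang 1.3 202 60 pix [281 224] 
rack-frame x 3.2 y 174.5 dang 0.0 154 34 pix [142 197] 
rack-frame x -4.8 y 234.0 dang 0.6 164 38 pix [ 74 202]
```

```bash
python3 -m jog '[{"translation":[-0.02,-0.03,0.5],"twist":0.03,"claw":0},{"translation":[0,-0.02,0.7],"twist":0,"claw":0},{"translation":[0,0,0.7],"twist":0,"claw":0},{"translation":[0,0,0.5],"twist":0,"claw":0},{"translation":[0,0,0.3],"twist":0,"claw":0},{"translation":[0,0,0.1],"twist":0,"claw":0},{"translation":[0,0,0],"twist":0,"claw":0},{"translation":[0,0,0],"twist":0,"claw":0}]'
python3 -c "
from h import *
w=W(0,.055,0);go(w[0],w[1],.0752,55.4)
"
```

```text
clock: 41.5
tool_pos: [0.5809, 0.1026, 0.0847]
eef_rot: [0.887, 0.462, 0.002, 0.007]
contact_force: [0.4, -0.7, -0.7]
opening: 0.336
now [0.5809 0.1026 0.0847] yaw 55.05 clock 41.5 open 29.6 F [ 0.4 -0.7 -0.7]
 twist units -0.058  shift after twist [ 0.02  -0.035  0.237]
 shift as is [ 0.02  -0.036  0.237]
```

```bash
python3 -m jog '[{"translation":[0.02,-0.035,0.1],"twist":-0.05,"claw":0},{"translation":[0,0,0.07],"twist":0,"claw":0},{"translation":[0,0,0.05],"twist":0,"claw":0},{"translation":[0,0,0],"twist":0,"claw":0},{"translation":[0,0,0],"twist":0,"claw":36},{"translation":[0,0,0],"twist":0,"claw":40},{"translation":[0,0,0],"twist":0,"claw":46},{"translation":[0,0,0],"twist":0,"claw":46},{"translation":[0,0,0],"twist":0,"claw":46},{"translation":[0,0,-0.4],"twist":0,"claw":46},{"translation":[0,0,-0.7],"twist":0,"claw":46},{"translation":[0,0,-0.8],"twist":0,"claw":60},{"translation":[0,0,-0.8],"twist":0,"claw":60},{"translation":[0,0,-0.5],"twist":0,"claw":60},{"translation":[-0.8,0,-0.3],"twist":0,"claw":60},{"translation":[-0.8,0,0],"twist":0,"claw":60},{"translation":[0,0,0],"twist":0,"claw":60}]'
python3 - <<'E'
from h import *
d=snap('wrist');racked(d);save(d,'w10')
for x in r.spot_point('knob','wrist')[:1]: print('knob',round(x['confidence'],2),np.round(x['location']),np.round(atz(d,*x['location'],.084),4))
print('pred knob',W(0,-.09,0))
w=W(0,-.09,0);go(w[0],w[1],.22,145.4)
s=snap('scene');save(s,'s10')
for o in rollers(s,zt=.086):
  if 'EDGE' not in o and o[2]>60: print(o)
E
```

```text
clock: 42.92
tool_pos: [0.5387, 0.0464, 0.2155]
eef_rot: [0.887, 0.462, -0.002, 0.008]
contact_force: [-1.5, -1.7, -0.4]
opening: 0.602
rack-frame x 3.7 y 115.1 dang 0.6 163 31 pix [210 103] 
rack-frame x 2.1 y 54.5 dang 0.6 163 30 pix [282 106] 
rack-frame x -0.2 y 174.2 dang 0.5 164 34 pix [140 110] 
rack-frame x -3.1 y 234.1 dang 0.6 163 37 pix [ 69 115] 
knob 0.62 [117. 449.] [0.6997 0.0216 0.084 ]
pred knob [np.float64(0.6995822731680997), np.float64(0.021694062945220888), 0]
now [0.5416 0.0516 0.2155] yaw 55.26 clock 43.0 open 52.7 F [-0.1  0.9 -0. ]
 twist units 14.977  shift after twist [ 3.677 -1.627 -0.112]
 shift as is [ 1.636  3.673 -0.112]Traceback (most recent call last):
  File "<stdin>", line 8, in <module>
ValueError: The truth value of an array with more than one element is ambiguous. Use a.any() or a.all()
```

View pics/w10.png

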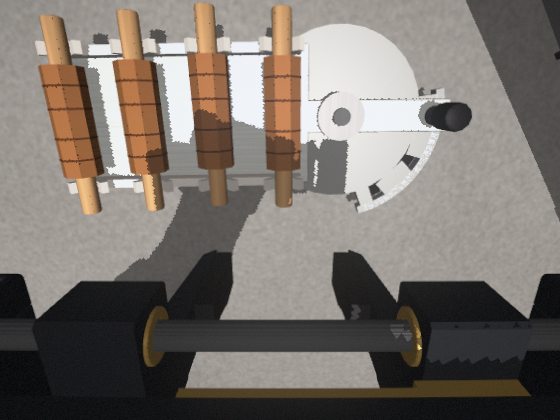

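```bash
python3 -m jog '[{"translation":[0.33,0.74,-0.02],"twist":0,"claw":55},{"translation":[0.33,0.74,-0.02],"twist":0,"claw":55},{"translation":[0.33,0.74,0],"twist":0,"claw":55},{"translation":[0.33,0.74,0],"twist":0,"claw":55},{"translation":[0.32,0.71,0],"twist":-0.9,"claw":55},{"translation":[0,0,0],"twist":-1,"claw":55},{"translation":[0,0,0],"twist":-1,"claw":55},{"translation":[0,0,0],"twist":-1,"claw":55},{"translation":[0,0,0],"twist":-1,"claw":55},{"translation":[0,0,0],"twist":-1,"claw":55},{"translation":[0,0,0],"twist":-1,"claw":55},{"translation":[0,0,0],"twist":-1,"claw":55},{"translation":[0,0,0],"twist":-1,"claw":55},{"translation":[0,0,0],"twist":-1,"claw":55},{"translation":[0,0,0],"twist":-1,"claw":55},{"translation":[0,0,0],"twist":-1,"claw":55},{"translation":[0,0,0],"twist":-1,"claw":55},{"translation":[0,0,0],"twist":-1,"claw":55},{"translation":[0,0,0],"twist":-1,"claw":55},{"translation":[0,0,0],"twist":-0.2,"claw":55}]'
python3 - <<'E'
from h import *
d=snap('wrist')
for x in r.spot_point('knob','wrist')[:1]: print('knob',round(x['confidence'],2),np.round(x['location']),np.round(atz(d,*x['location'],.084),4))
w=W(0,-.09,0);go(w[0],w[1],.067,145.4)
E
```

```text
clock: 44.73
tool_pos: [0.7005, 0.0252, 0.2178]
eef_rot: [0.29, 0.957, -0.003, 0.005]
contact_force: [0.2, -0.0, 0.1]
opening: 0.55
knob 0.79 [199. 279.] [0.7012 0.0217 0.084 ]
now [0.7004 0.0248 0.218 ] yaw 145.92 clock 44.8 open 48.8 F [-0.1 -0.2 -0.3]
 twist units 0.086  shift after twist [-0.029 -0.076  3.775]
 shift as is [-0.028 -0.076  3.775]
```

```bash
python3 -m jog '[{"translation":[-0.03,-0.07,0.6],"twist":0.08,"claw":55},{"translation":[0,0,0.8],"twist":0,"claw":55},{"translation":[0,0,0.8],"twist":0,"claw":55},{"translation":[0,0,0.7],"twist":0,"claw":55},{"translation":[0,0,0.5],"twist":0,"claw":55},{"translation":[0,0,0.2],"twist":0,"claw":55},{"translation":[0,0,0],"twist":0,"claw":55},{"translation":[0,0,0],"twist":0,"claw":55}]' 40
python3 -c "
from h import *
w=W(0,-.09,0);go(w[0],w[1],.067,145.4)"
```

```text
clock: 45.5
tool_pos: [0.7014, 0.0201, 0.0753]
eef_rot: [0.297, 0.955, -0.003, 0.006]
contact_force: [-0.2, 0.3, 0.5]
opening: 0.548
now [0.7014 0.0201 0.0753] yaw 145.46 clock 45.5 open 48.2 F [-0.2  0.3  0.5]
 twist units 0.01  shift after twist [0.06  0.008 0.207]
 shift as is [0.06  0.008 0.207]
```

```bash
python3 -m jog '[{"translation":[0.06,0.01,0.1],"twist":0,"claw":55},{"translation":[0,0,0.08],"twist":0,"claw":55},{"translation":[0,0,0],"twist":0,"claw":0},{"translation":[0,0,0],"twist":0,"claw":0},{"translation":[0,0,0],"twist":0,"claw":0},{"translation":[0,0,0],"twist":0,"claw":0},{"translation":[0,0,0],"twist":0,"claw":0},{"translation":[0,0,0],"twist":0,"claw":0}]' 40
python3 -c "
from h import *
arc(60)"
python3 -m jog '[{"translation":[0,0,-0.1],"twist":0,"claw":0},{"translation":[0,0,-0.1],"twist":0,"claw":0},{"translation":[0,0,-0.1],"twist":0,"claw":0},{"translation":[0,0,-0.1],"twist":0,"claw":0},{"translation":[0,0,0],"twist":0,"claw":0},{"translation":[0,0,0],"twist":0,"claw":0}]' 40
python3 -c "
from h import *
arc(30)"
```

```text
clock: 46.17
tool_pos: [0.6995, 0.0211, 0.0678]
eef_rot: [0.297, 0.955, -0.003, 0.006]
contact_force: [1.4, 0.5, 0.7]
opening: 0.261
rack deg by tcp 59.25 radius 90.1
now [0.6995 0.0211 0.0678] yaw 145.49 clock 46.2 open 23.0 F [1.4 0.5 0.7]
 twist units 0.016  shift after twist [0.003 0.029 0.   ]
 shift as is [0.003 0.029 0.   ]
clock: 46.67
tool_pos: [0.6991, 0.0207, 0.083]
eef_rot: [0.297, 0.955, -0.004, 0.006]
contact_force: [4.1, 0.4, -10.0]
opening: 0.26
rack deg by tcp 58.83 radius 90.0
now [0.6991 0.0207 0.083 ] yaw 145.49 clock 46.7 open 22.8 F [  4.1   0.4 -10. ]
 twist units 5.016  shift after twist [-0.278 -1.086  0.   ]
 shift as is [ 0.304 -1.079  0.   ]
```

```bash
python3 -m jog '[{"translation":[0,-0.039,0],"twist":0.167,"claw":0},{"translation":[0.001,-0.079,0],"twist":0.333,"claw":0},{"translation":[0.001,-0.079,0],"twist":0.333,"claw":0},{"translation":[0.001,-0.079,0],"twist":0.333,"claw":0},{"translation":[0.001,-0.079,0],"twist":0.333,"claw":0},{"translation":[0.001,-0.079,0],"twist":0.333,"claw":0},{"translation":[0.001,-0.079,0],"twist":0.333,"claw":0},{"translation":[0.001,-0.079,0],"twist":0.333,"claw":0},{"translation":[0.001,-0.079,0],"twist":0.333,"claw":0},{"translation":[0.001,-0.079,0],"twist":0.333,"claw":0},{"translation":[0.001,-0.079,0],"twist":0.333,"claw":0},{"translation":[0.001,-0.079,0],"twist":0.333,"claw":0},{"translation":[0.001,-0.079,0],"twist":0.333,"claw":0},{"translation":[0.001,-0.06,0],"twist":0.25,"claw":0},{"translation":[0,-0.039,0],"twist":0.167,"claw":0},{"translation":[0,0,0],"twist":0,"claw":0},{"translation":[0,0,0],"twist":0,"claw":0}]'
python3 -c "
from h import *
arc(30)"
```

```text
clock: 48.08
tool_pos: [0.6667, -0.0076, 0.0832]
eef_rot: [0.515, 0.857, -0.002, 0.006]
contact_force: [2.8, 0.7, -9.4]
opening: 0.263
rack deg by tcp 31.28 radius 90.5
now [ 0.6667 -0.0076  0.0832] yaw 118.06 clock 48.1 open 23.1 F [ 2.8  0.7 -9.4]
 twist units 0.443  shift after twist [ 0.013 -0.051  0.   ]
 shift as is [ 0.015 -0.05   0.   ]
```

```bash
python3 -m jog '[{"translation":[0.007,-0.035,0],"twist":0.2,"claw":0},{"translation":[0.005,-0.035,0],"twist":0.2,"claw":0},{"translation":[0,0,0],"twist":0,"claw":0},{"translation":[0,0,0],"twist":0,"claw":0}]'
python3 - <<'E'
from h import *
arc(30)
d=snap('wrist')
g=[x for x in rollers(d,zt=.086) if 60<x[2]]
for o in g: print(o)
for x in r.spot_point('pivot','wrist')[:1]: print(np.round(x['location']),atz(d,*x['location'],.054))
E
python3 -m jog '[{"translation":[0,0,0.1],"twist":0,"claw":0},{"translation":[0,0,0.1],"twist":0,"claw":0},{"translation":[0,0,0.08],"twist":0,"claw":0},{"translation":[0,0,0],"twist":0,"claw":0},{"translation":[0,0,0],"twist":0,"claw":0}]'
```

```text
clock: 48.42
tool_pos: [0.6638, -0.009, 0.0832]
eef_rot: [0.533, 0.846, -0.003, 0.006]
contact_force: [2.5, -0.3, -9.9]
opening: 0.257
rack deg by tcp 29.28 radius 90.5
now [ 0.6638 -0.009   0.0832] yaw 115.63 clock 48.4 open 22.6 F [ 2.5 -0.3 -9.9]
 twist units 0.039  shift after twist [0.013 0.029 0.   ]
 shift as is [0.013 0.029 0.   ]
(array([702.6, -81.2]), 25.7, 218, 13, 'pix', array([311, 391]), '')
[ 86. 283.] [0.62468667 0.07372165 0.054     ]
clock: 48.93
tool_pos: [0.6643, -0.0087, 0.0721]
eef_rot: [0.533, 0.846, -0.002, 0.006]
contact_force: [0.3, -0.5, -5.2]
opening: 0.26
```

```bash
python3 -m jog '[{"translation":[0,0,0.09],"twist":0,"claw":0},{"translation":[0,0,0],"twist":0,"claw":0},{"translation":[0,0,0],"twist":0,"claw":40},{"translation":[0,0,0],"twist":0,"claw":55},{"translation":[0,0,0],"twist":0,"claw":55},{"translation":[0,0,0],"twist":0,"claw":55},{"translation":[0,0,-0.4],"twist":0,"claw":55},{"translation":[0,0,-0.8],"twist":0,"claw":55},{"translation":[0,0,-0.9],"twist":0,"claw":60},{"translation":[0,0,-0.9],"twist":0,"claw":60},{"translation":[0,0,-0.9],"twist":0,"claw":60},{"translation":[0,0,-0.9],"twist":0,"claw":60},{"translation":[0.5,0,-0.5],"twist":0,"claw":60},{"translation":[0.5,0,-0.3],"twist":0,"claw":60},{"translation":[0.5,0,0],"twist":0,"claw":60},{"translation":[0,0,0],"twist":0,"claw":60},{"translation":[0,0,0],"twist":0,"claw":60}]'
python3 - <<'E'
from h import *
go()
q=(Q[0],Q[1],np.radians(25.4))
d=snap('wrist');racked(d,q)
for x in r.spot_point('knob','wrist')[:1]: print('knob',np.round(x['location']),np.round(atz(d,*x['location'],.084),4),'pred',np.round(W(0,-.09,0,q)[:2],4))
im=d['img'].copy()
for y in(.055,.115,.175,.235):
  for x in(-.058,.058):
    for u in proj(d,[W(x,y,.087,q)]): cv2.circle(im,tuple(np.round(u).astype(int)),2,(0,255,0),-1)
for zz in(.098,.106): u=proj(d,[W(0,-.09,zz,q)])[0]; cv2.circle(im,tuple(np.round(u).astype(int)),1,(0,255,0),-1)
cv2.imwrite('pics/o11.png',im[:,:,::-1])
s=snap('scene')
u=proj(s,[W(0,-.09,.098,q),W(0,-.09,.109,q)]);print('scene knob top home/up pix',u.round(1))
c=u[0].astype(int);cr=s['img'][max(0,c[1]-75):c[1]+75,max(0,c[0]-60):c[0]+140].copy()
cv2.imwrite('pics/s11.png',cv2.resize(cr,None,fx=3.8,fy=3.8)[:,:,::-1]);print(c)
for x in r.spot_point('bike_light','scene')[:1]: print('light',np.round(atz(s,*x['location'],0),3))
E
```

```text
clock: 50.35
tool_pos: [0.6362, 0.049, 0.2935]
eef_rot: [0.531, 0.847, -0.001, 0.007]
contact_force: [0.6, -0.6, -0.4]
opening: 0.599
now [0.6362 0.049  0.2935] yaw 115.82 clock 50.4 open 52.7 F [ 0.6 -0.6 -0.4]
 shift as is [0. 0. 0.]
rack-frame x 5.0 y 114.5 dang 0.5 163 30 pix [288  43] 
rack-frame x 2.1 y 54.7 dang 0.5 161 29 pix [285 105] 
knob [230. 280.] [ 0.6633 -0.0108  0.084 ] pred [ 0.6641 -0.0085]
scene knob top home/up pix [[284.3 258.4]
 [284.2 254.9]]
[284 258]
light [0.439 0.376 0.   ]
```

View pics/o11.png

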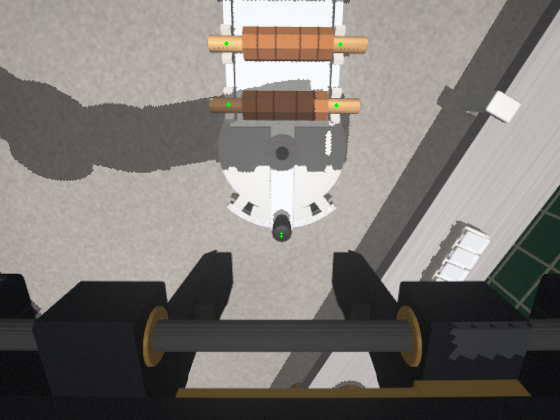

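View pics/s11.png

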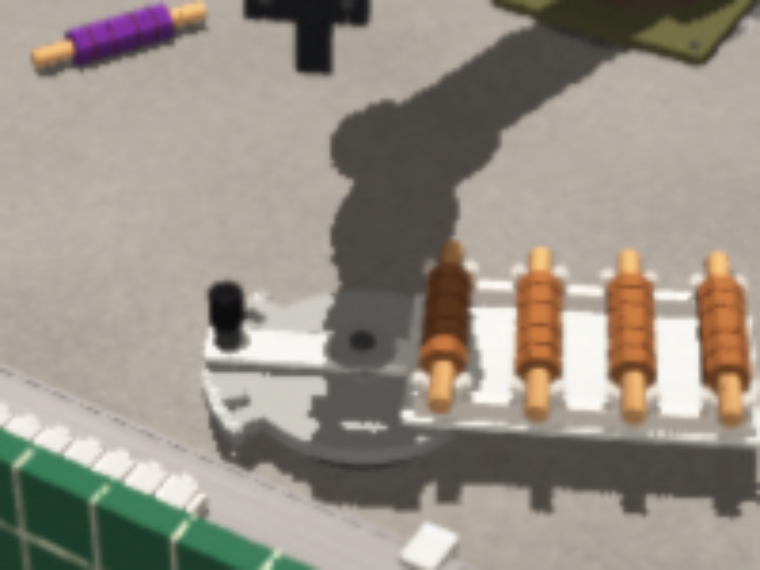

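```bash
python3 -c "
from plant import r
print(r.finish_job())"
```

```text
the job is handed in; nothing more can be done
None
```

The job is handed in at about 50 s of the allowed 210 s. I unlocked the rack and swung it 60° to its last hole. All four orange rollers then went into notches 3, 2, 1 and 0, and I swung the loaded rack back to the middle hole and let the plunger snap in. The purple look-alikes were left alone.

Last checks:
- **Rack:** the overlay of predicted notches fits a rack angle of 30° to within about 2 mm. The knob's top shows at its home height in the scene picture. The pull force fell to about 5 N, close to the spring's 4 N at home, as the pin went in.
- **Rollers:**
  - With the rack fully out, all four were within about 1 mm along the row, 4 mm along the axis and 0.6° of the notch direction.
  - After the swing back I measured only the two nearest the pivot, again within 0.5 mm along the row, 5 mm and 0.5°. The other two were outside the wrist picture, and the scene picture shows all four lying in their notches.
- **Bystander and arm:** the bike light reads within 3 mm of its first position. The arm stands clear with the fingers open.

The second roller's first grip was too high, because the arm stopped about 8 mm short on the descent. I opened, lowered and gripped it again. I saw no slackened grip or knocked roller, and no check failed.

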